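Clamp candle jars into the market carrier

ROBOT

A 6-joint arm with a two-finger parallel gripper is mounted at the origin on a cart in front of the work surface, level with it; the furniture and walls round the work are solid. World frame = base frame: x ahead of the robot, y to its left, z up, the work surface at z = 0. Lengths are in m, angles in rad, forces in N, time in s.
With the tool pointing down it reaches from about 0.3 to 0.875 m from the base axis. Payload 6.4 kg.
Tool frame: the origin (TCP) lies between the finger pads; the fingertips stand 14 mm ahead of it and the grasp point (between the pads) lies 5 mm behind it; x points along the fingers, y is the direction in which the jaws open and shut, and the axes are right-handed (so a half turn about x gives the same grasp; the last joint's range is limited). The gripper opens to 88 mm and grips with 3 to 60 N. Pads are 18 mm wide; open, the fingers measure 123 mm over their backs; the gripper's body (75 mm by 187 mm) begins 45 mm behind the grasp point.
Start: joints at [-1.455, 0.181, 1.607, -0, 1.354, -0.206], TCP at [0.182, -0.545, 0.253] pointing down, gripper open.
Joint ranges: [-2.99, 2.99], [-0.89, 2.07], [0.3, 2.58], [-1.14, 4.28], [0, 2.63], [-3.12, 3.12]. Speed limits (rad/s): [2.57, 2.57, 3.01, 3.14, 3.14, 3.14].

INTERFACE

Orientations are given as a unit quaternion [x, y, z, w].
In Python, from workcell import arm, imaging, workorder gives the robot as it stands. The module is installed in compiled form; this text tells all that it offers.
- The arm moves only by the shell command python3 -m pendant 'ROWS'. ROWS is JSON, one flat list of numbers, 5 for each row, row after row: the shift along the world's x, y, z in mm, then the turn about the world's z in units of 6 degrees (1.0 is 6 degrees), then the opening, from -1 (shut) to 1 (fully open). In form: [dx, dy, dz, twist, jaw, dx, dy, dz, twist, jaw, ...]. A call has 1 to 8 rows; each row is the pose to reach, as a shift and turn from the pose measured when the call began; what a row does not reach only later rows make up. A row lasts 1/10 s, in which the tool goes at most 50 mm and 8.59 degrees, less where a joint would pass 70% of its speed; a pose out of reach is approached as far as the arm can. A call with a gripper value outside its range is refused whole. The fingers move at their own pace and stop on an object; the grip force is fixed at half the most. Time passes only in rows, so rows that repeat a pose let the fingers close. It gives the time, the measured TCP pose, the force and the opening at its end, in the units of the state.
- arm.get_state(): the state, without advancing time (a new reading comes with each control period).
- imaging.snapshot(name): name is "scene" or "top"; returns the picture (480x640x3 uint8, red, green, blue); there is no depth.
- imaging.camera_model(name): a dict with "mtx" (3x3 intrinsics, pixels), "xyz" and "orientation" of the camera in the world. Camera axes: x right, y up, looking along -z (the intrinsics and any distortion apply to the point x, -y, -z); pixel columns grow to the right and rows downward; lengths in m; the calibration is good to about 2 mm. A picture is of the moment at which its call begins. camera_model takes no time and is no camera call.
- workorder.job_done(): hands the job in, once; it reports no verdict.
The state is a dict: "clock": time; "qpos": joint angles; "qvel": joint speeds; "effort": joint torques, N m; "position": TCP position; "orientation": TCP orientation; "wrist_force": force on the tool from outside, world axes, zero at the start; "moment": the same for the moment, N m; "grip_width": finger opening in m.
Only numpy, scipy, OpenCV 4.12 (cv2) and the standard library are available. Lean on these libraries where they do the work, as an engineer would, in place of code of your own. Each camera call takes 0.05 s, during which the arm holds its last target. There are 200 camera calls.

TASK

Pack every candle jar standing loose on the counter upright into the carrier's felt trough, in one row and any order; then lower the hold-down bar over them, fold the hasp over its staple and drop the retaining pin through the staple down to its flange, so that the bar cannot lift. Only then turn the clamp knob clockwise until the pad just touches the jars, and give it one quarter of a turn more and leave it there: much less and the jars rattle, half a turn and the glass may crack. Leave the crystal, the tin and the dropper bottle behind the carrier where they are.

Things in the scene. Friction and masses are not known exactly. Their poses are not given: they have to be found in the camera images.
- row (a point): middle of the padded trough floor of the jar carrier, on the row's centre line, 14 mm above the counter. The carrier is a heavy wooden board (150 x 346 x 14 mm, fixed) with a trough 68 mm wide (x) and 260 mm long (y) inside, walls 34 mm high all round, so a jar is best held by its upper half. Axes: x across the row away from the robot, y along the row towards the bar's hinge, z up. Four jars fit in one row, e.g. at y = +96, +32, -32, -96 mm. Between 2 and 4 jars are there
- bar_hinge (a point): hinge axis of the hold-down bar, 144 mm above the counter, 152 mm from the row's middle along the row's +y; the axis runs along the row's x. The bar (light wood, 34 mm wide, 20 mm thick, 304 mm long) leans open past upright at the start, its tip and the hasp up to 0.42 m above the counter; closed it lies level over the row, its top 154 mm above the counter
- bar_handle (a point): grip point of the bar's handle: a steel rod 12 mm thick, parallel to the hinge axis, that sticks out of the bar's side towards the robot for 70 mm and ends in a black ball; 288 mm from the hinge axis, 45 mm from the bar's side. The pad below the bar keeps clear of it
- bar (a joint): angle of the bar (rad): 0 closed and level over the row, about 2.35 leaning open at the start (stop at 2.42). A stiff friction hinge keeps it where it is left except near closed, where its weight takes it down; swinging it takes 6 to 13 N at the handle
- hasp_hinge (a point): hinge axis of the hasp strap at the bar's free end (parallel to the bar's hinge axis); with the bar closed 160 mm above the counter, 160 mm from the row's middle along the row's -y
- hasp_grip (a point): point in the middle of the steel hasp strap, 34 mm from its hinge. The strap is 44 mm wide (along the hinge axis), 3 mm thick, 65 mm long, with a slot 28 mm wide from 32 to 56 mm from the hinge; it can be pinched by its two long edges
- hasp (a joint): angle of the strap (rad): 0 hanging down (bar closed) with the staple through its slot, growing outward and up, 1.57 in line with the bar; stays where it is left
- staple_eye (a point): point in the opening of the staple where the pin goes, outside the hanging hasp strap, at the height of the staple's top (120.5 mm above the counter). The staple is a level U of 5 mm rod on the latch post at the row's -y end; with the strap hanging, the opening left outside it is 14 mm (x) by 22 mm (y), and this point lies 8 mm inside its outer end, so that fingers on the pin's grip clear the hasp's hinge. The post's top is 132 mm high
- pin_grip (a point): middle of the red grip of the steel retaining pin, on the pin's axis (z, tip down): 25 mm above the underside of the 20 mm flange that stops on the staple. Grip 16 mm thick, top 11 mm above this point; the shank below the flange is 9 mm thick and 34 mm long. At the start it stands in a steel parking boss on the carrier's front edge, its shank wholly inside the boss
- pin_park (a point): middle of the top of the parking boss (26 mm wide), 50 mm above the counter
- knob_grip (a point): point on the axis of the black round clamp knob on the bar, half-way up its grip (42 mm thick, 26 mm high); its underside is 17 mm above the bar's top, and it stands over the row's middle when the bar is closed. White mark on top
- knob (a joint): turn of the clamp knob (rad), growing clockwise seen from above, which lowers the pad 16 mm per turn. Range 0 to 13; it stays where it is left
- pad_face (a point): middle of the underside of the felt-faced pad (48 x 244 mm) that hangs from the screw's foot; with the bar closed it is 106 mm above the counter at knob 0 and drops 2.55 mm per rad until it touches the jars
- pad (a joint): how far the sprung pad has been pushed up against the screw's foot (m): 0 while it hangs free or just touches, then 4 mm for each quarter turn past touching (about 4 N at first touch, 1.5 N more per mm; end stop at 9 mm)
- jar_a_mid (a point): middle (39 mm above its underside) of an amber glass candle jar, 57 mm across, 78 mm tall, about 0.24 kg, smooth, its z axis up; stands on the counter to the robot's right at the start, or is absent
- jar_b_mid (a point): middle (39 mm above its underside) of an amber glass candle jar, 57 mm across, 78 mm tall, about 0.24 kg, smooth, its z axis up; stands on the counter to the robot's right at the start, or is absent
- jar_c_mid (a point): middle (39 mm above its underside) of an amber glass candle jar, 57 mm across, 78 mm tall, about 0.24 kg, smooth, its z axis up; stands on the counter to the robot's right at the start, or is absent
- jar_d_mid (a point): middle (39 mm above its underside) of an amber glass candle jar, 57 mm across, 78 mm tall, about 0.24 kg, smooth, its z axis up; stands on the counter to the robot's right at the start, or is absent
- crystal: rose crystal point, 31 x 27 x 70 mm; leave it alone; origin under its middle
- tin: round salve tin, 53 mm across, 22 mm high; leave it alone; origin under its middle
- bottle: dark dropper bottle with pipette cap, 45 mm across, 160 mm tall; leave it alone; origin under its middle
- pin: the retaining pin; origin at its tip, z up its axis
Mind the look-alikes: they are no part of the job. Leave any pink look-alike of the part that bears jar_b_mid alone.

How it is judged:
On the way, in this order (a step that is already met when the one before it is completed fails the run):
1. all the jars stand upright in the trough (x of jar_a_mid in the frame of row between -0.012 and 0.012 m and y of jar_a_mid in the frame of row between -0.106 and 0.106 m and z of jar_a_mid in the frame of row between 0.034 and 0.045 m and angle between each of jar_a_mid, jar_b_mid, jar_c_mid, jar_d_mid's own z axis and vertical below 0.12 rad and x of jar_b_mid in the frame of row between -0.012 and 0.012 m and y of jar_b_mid in the frame of row between -0.106 and 0.106 m and z of jar_b_mid in the frame of row between 0.034 and 0.045 m and x of jar_c_mid in the frame of row between -0.012 and 0.012 m and y of jar_c_mid in the frame of row between -0.106 and 0.106 m and z of jar_c_mid in the frame of row between 0.034 and 0.045 m and x of jar_d_mid in the frame of row between -0.012 and 0.012 m and y of jar_d_mid in the frame of row between -0.106 and 0.106 m and z of jar_d_mid in the frame of row between 0.034 and 0.045 m), for 0.2 s.
2. the hold-down bar is closed over them (all of step 1 and value of joint bar below 0.03 rad), for 0.2 s.
3. the hasp hangs over the staple (value of joint bar below 0.03 rad and value of joint hasp below 0.25 rad), for 0.2 s.
4. the pin is through the staple, its flange on it (all of step 3 and horizontal distance between pin_grip and staple_eye below 0.012 m and angle between pin_grip's own z axis and vertical below 0.25 rad and z of pin_grip in the frame of staple_eye between 0.018 and 0.031 m), for 0.2 s.
5. the knob has brought the pad to bear on the jars (all of step 4 and value of joint pad above 0.0008 m), for 0.1 s.
At the end, for the whole second after the job is handed in: Every jar upright in the trough (within 12 mm of its centre line), bar closed (<0.03 rad), hasp over the staple (<0.25 rad), pin upright in the staple (within 12 mm), flange down on it (within 7 mm), pad pressed up 2.2 to 5.8 mm: 0.14 to 0.36 turn past touching; nothing moving (all of step 1 and all of step 4 and value of joint pad between 0.0022 and 0.0058 m and linear speed of pin below 0.02 m/s).
It fails at once if the clamp is overtightened (pad pressed up more than 7.5 mm, nearly half a turn past touching) (value of joint pad above 0.0075 m).
It fails at once if the crystal, the tin or the dropper bottle is moved by more than 30 mm (distance of any of crystal, tin, bottle from where it was at the start of the episode above 0.03 m).
Of jar_a, jar_b, jar_c, jar_d only 2 to 4 are there at a start; the rules pass over those that are not, and their reading is None.
At some moment in a run one of jar_a, jar_b, jar_c, jar_d may be knocked a few centimetres aside while the robot is not near it.
It also fails if it takes over 210 s, if anything falls off the work surface, if the arm or the gripper's body presses on something with over 40 N, if the wrist force passes 120 N, or if a joint passes its speed limit or range.

## Working session

There is one attempt and no reset: what is moved stays moved. The work goes in short steps, Python scripts to look and compute and a shell command to move; the robot and the scene stay as the last step left them, time stands still between calls to the robot, and variables do not carry over. Pictures are saved under pics/ and viewed, about 12 in all and at most 16, crops included, and the job is handed in when it is done.

```bash
mkdir -p pics; cat > h.py <<'E'
import numpy as np, cv2
from scipy.spatial.transform import Rotation as R
from workcell import arm, imaging, workorder
def cam(n):
    m=imaging.camera_model(n); return m,np.array(m["mtx"]),np.array(m["xyz"]),R.from_quat(m["orientation"]).as_matrix()
def proj(n,p):
    m,K,t,Rm=cam(n); c=(np.atleast_2d(p)-t)@Rm; c=c*[1,-1,-1]
    d=np.array(m.get("dist",m.get("distortion",np.zeros(5))),float)
    return cv2.projectPoints(c.reshape(-1,1,3),np.zeros(3),np.zeros(3),K,d)[0].reshape(-1,2)
def ray(n,uv):
    m,K,t,Rm=cam(n); d=np.array(m.get("dist",m.get("distortion",np.zeros(5))),float)
    q=cv2.undistortPoints(np.array(uv,float).reshape(-1,1,2),K,d).reshape(-1,2)
    return t,np.c_[q[:,0],-q[:,1],-np.ones(len(q))]@Rm.T
def atz(n,uv,z):
    t,d=ray(n,uv); return t+d*((z-t[2])/d[:,2])[:,None]
def snap(n,f,crop=None,s=1):
    a=imaging.snapshot(n)[:,:,::-1]
    cv2.imwrite("pics/raw_"+f,a)
    if crop: x0,y0,x1,y1=crop; a=a[y0:y1,x0:x1]
    if s!=1: a=cv2.resize(a,None,fx=s,fy=s,interpolation=cv2.INTER_CUBIC)
    cv2.imwrite("pics/"+f,a)
E
python3 - <<'E'
from h import *
for n in("scene","top"):
    print(imaging.camera_model(n)); snap(n,n+"0.png")
print(arm.get_state())
E
```

```text
{'mtx': array([[522.56436311,   0.        , 326.64443069],
       [  0.        , 522.56436311, 241.37736538],
       [  0.        ,   0.        ,   1.        ]]), 'xyz': array([0.0144762 , 0.62140024, 0.68522311]), 'orientation': array([-0.14252777,  0.46431493,  0.83239855, -0.26685228])}
{'mtx': array([[543.80985142,   0.        , 320.77956184],
       [  0.        , 543.80985142, 240.03695878],
       [  0.        ,   0.        ,   1.        ]]), 'xyz': array([ 0.3117307 , -0.12581153,  1.24962064]), 'orientation': array([-0.07153025,  0.06732365,  0.71019055, -0.6971229 ])}
{'clock': 0.1, 'qpos': array([-1.45529978e+00,  1.81486108e-01,  1.60787416e+00, -4.95292990e-05,
        1.35376986e+00, -2.06295319e-01]), 'qvel': array([-0.00097302, -0.00262245, -0.00102193,  0.0007628 ,  0.00075378,
       -0.00037969]), 'effort': array([ 3.49678894e-04, -4.34817982e+01, -3.42698514e+01,  7.03135575e-02,
        3.40576458e-02, -3.75136074e-05]), 'position': array([ 0.18180666, -0.54503498,  0.25190567]), 'orientation': array([ 0.69798067,  0.11382787, -0.69796549,  0.11274027]), 'wrist_force': array([-0.05018367, -0.83716566,  0.59099498]), 'moment': array([0.03258534, 0.02727745, 0.01396802]), 'grip_width': 0.08778130569817366}
```

View pics/scene0.png

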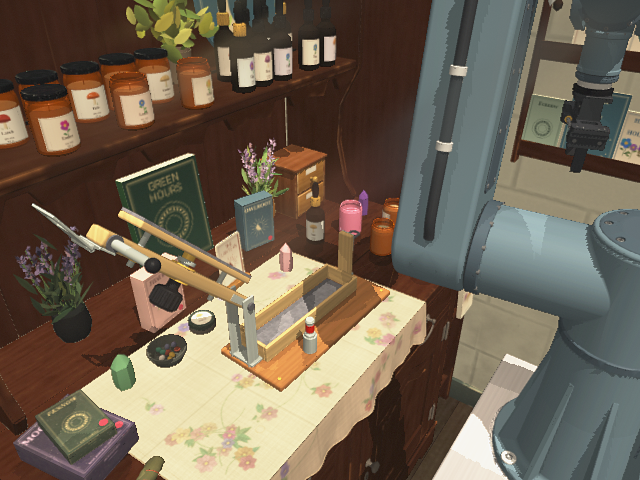

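View pics/top0.png

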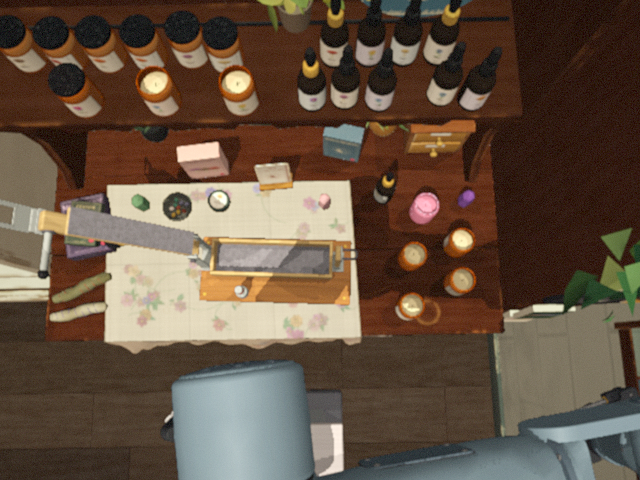

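```bash
python3 - <<'E'
from h import *
a=cv2.imread("pics/raw_top0.png")
b=cv2.resize(a[180:340,340:500],None,fx=3.7,fy=3.7,interpolation=cv2.INTER_CUBIC)
cv2.imwrite("pics/c1.png",b)
c=cv2.resize(a[225:315,185:365],None,fx=4.4,fy=4.4,interpolation=cv2.INTER_CUBIC);cv2.imwrite("pics/c2.png",c)
print(atz("top",[[459,239],[412,254],[460,279],[410,303],[424,205]],.078).round(3))
E
```

```text
[[ 0.542 -0.424  0.078]
 [ 0.51  -0.319  0.078]
 [ 0.454 -0.42   0.078]
 [ 0.404 -0.31   0.078]
 [ 0.62  -0.352  0.078]]
```

View pics/c1.png

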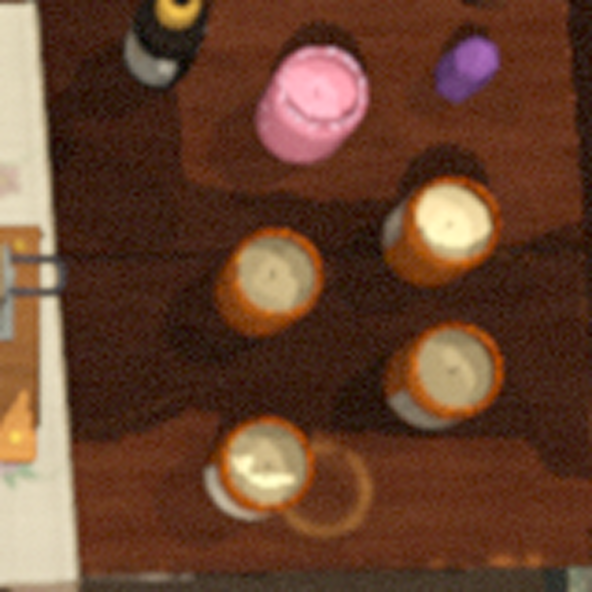

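View pics/c2.png

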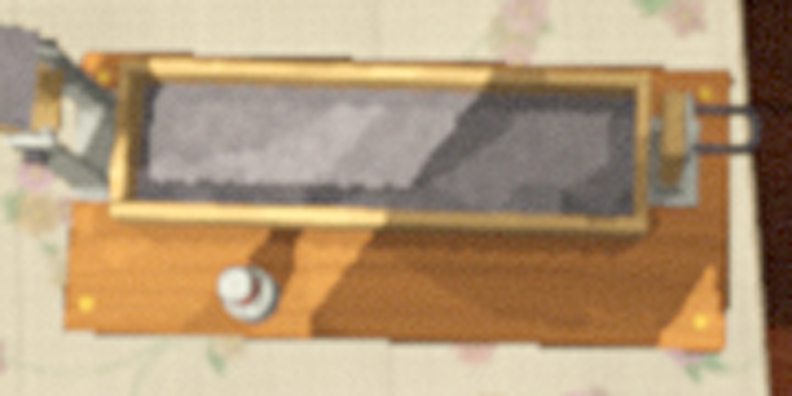

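```bash
python3 - <<'E'
from h import *
f=lambda L:[[185+x/4.4,225+y/4.4] for x,y in L]
print("jars",atz("top",[[463,239.2],[413.5,255.1],[463.5,280.3],[412.2,305.4]],.078).round(4)[:,:2].tolist())
b=atz("top",f([(66,328),(725,348),(729,72)]),.014)[:,:2];print("board",b.round(4).tolist(),np.linalg.norm(b[0]-b[1]),np.linalg.norm(b[2]-b[1]))
for z in(.034,.048):
  w=atz("top",f([(122,58),(648,70),(645,230),(110,216)]),z)[:,:2];print("wall",z,w.round(4).tolist(),w.mean(0),[np.linalg.norm(w[i]-w[i-1]).round(4) for i in range(4)])
  e=w[0]-w[1]+w[3]-w[2]; print("yaw of +y from world y", np.degrees(np.arctan2(-e[0],e[1])))
e=b[0]-b[1]; print(np.degrees(np.arctan2(-e[0],e[1])))
print("pintop z=.086", atz("top",f([(237,284)]),.086), "boss .05",atz("top",f([(248,294)]),.05))
print("staple", atz("top",f([(757,130),(700,108),(700,150)]),.118))
E
```

```text
jars [[0.5411, -0.4328], [0.5078, -0.3226], [0.4506, -0.4276], [0.3987, -0.3142]]
board [[0.4255, 0.1561], [0.409, -0.1836], [0.5535, -0.1898]] 0.340109258551297 0.1446986571122694
wall 0.034 [[0.5631, 0.126], [0.5515, -0.1469], [0.4682, -0.1435], [0.4806, 0.1304]] [ 0.51584221 -0.00848524] [np.float64(0.0827), np.float64(0.2731), np.float64(0.0834), np.float64(0.2742)]
yaw of +y from world y -2.5130788063246303
wall 0.048 [[0.5602, 0.1231], [0.5487, -0.1466], [0.4664, -0.1433], [0.4786, 0.1275]] [ 0.51349151 -0.00983645] [np.float64(0.0817), np.float64(0.27), np.float64(0.0824), np.float64(0.2711)]
yaw of +y from world y -2.5130788063246148
-2.788585711493407
pintop z=.086 [[0.43876462 0.05671168 0.086     ]] boss .05 [[0.43755961 0.05676932 0.05      ]]
staple [[ 0.50459378 -0.19701092  0.118     ]
 [ 0.51583269 -0.16997675  0.118     ]
 [ 0.49540834 -0.16944193  0.118     ]]
```

```bash
cat >> h.py <<'E'
def st():
    s=arm.get_state(); M=R.from_quat(s["orientation"]).as_matrix()
    print("t",round(s["clock"],2),"pos",(s["position"]*1000).round(1),"jaw az",np.degrees(np.arctan2(M[1,1],M[0,1])).round(2),"xdir",M[:,0].round(3),"F",s["wrist_force"].round(1),"w",round(s["grip_width"]*1000,1),"q",s["qpos"].round(2)); return s
E
python3 -c "
from h import *
st()"
```

```text
t 0.1 pos [ 181.8 -545.   251.9] jaw az -71.56 xdir [-0.     0.002 -1.   ] F [-0.1 -0.8  0.6] w 87.8 q [-1.46  0.18  1.61 -0.    1.35 -0.21]
```

```bash
python3 -m pendant '[41,28,0,1.44,1, 82,56,0,2.87,1, 122,83,0,4.3,1, 163,111,0,5.74,1, 204,139,0,7.2,1, 244,167,0,8.6,1, 285,194,0,10.05,1, 326,222,0,11.48,1]' && python3 -m pendant '[0,0,0,0,1,0,0,0,0,1]'; python3 - <<'E'
from h import *
st()
a=imaging.snapshot("top")[:,:,::-1]; cv2.imwrite("pics/t1.png",a)
o=cv2.imread("pics/raw_top0.png"); d=np.abs(a.astype(int)-o).max(2)
for n,(u,v) in dict(J1=(458,243),J2=(411,257),J3=(460,284),J4=(409,309)).items(): print(n,d[v-14:v+14,u-14:u+14].mean())
E
```

```text
clock: 0.9
position: [0.5091, -0.3215, 0.2516]
orientation: [-0.51, -0.49, 0.511, -0.489]
wrist_force: [-0.1, -1.5, 0.7]
grip_width: 0.0881
clock: 1.1
position: [0.5096, -0.3203, 0.2509]
orientation: [-0.51, -0.491, 0.511, -0.489]
wrist_force: [-1.2, 0.0, 0.5]
grip_width: 0.0883
t 1.1 pos [ 509.6 -320.3  250.9] jaw az -2.36 xdir [-0.003  0.001 -1.   ] F [-1.2  0.   0.5] w 88.3 q [-0.76  0.24  1.54 -0.    1.37 -0.72]
J1 104.13010204081633
J2 88.55484693877551
J3 59.628826530612244
J4 94.90688775510205
```

```bash
python3 -m pendant '[-1,-1,-45,0,1, -2,-2,-90,0,1, -2,-2,-130,0,1, -2,-2,-160,0,1, -2,-2,-180,0,1, -2,-2,-197,0,1, -2,-2,-197,0,1,-2,-2,-197,0,-1]' && python3 -m pendant '[0,0,0,0,-1,0,0,0,0,-1,0,0,0,0,-1,0,0,0,0,-1,0,0,0,0,-1]'|tail -4;python3 -m pendant '[0,0,40,0,-1,0,0,80,0,-1,0,0,130,0,-1,0,0,180,0,-1,0,0,180,0,-1]'|tail -4;
```

```text
clock: 1.95
position: [0.5065, -0.3242, 0.0545]
orientation: [-0.511, -0.49, 0.512, -0.488]
wrist_force: [0.4, -0.0, 1.1]
grip_width: 0.0821
position: [0.5077, -0.325, 0.056]
orientation: [-0.511, -0.488, 0.511, -0.489]
wrist_force: [2.5, 0.3, 6.0]
grip_width: 0.0549
position: [0.5103, -0.3273, 0.244]
orientation: [-0.511, -0.484, 0.511, -0.493]
wrist_force: [-0.5, -0.5, -1.9]
grip_width: 0.0551
```

```bash
python3 - <<'E'
from h import *
s=st()
c=np.array([.5135,-.010]);u=np.array([.0463,.9989])
for y in(93,31,-31,-93): p=c+u*y/1000; print(y,p.round(4),((p-s["position"][:2])*1000).round(1))
a=cv2.imread("pics/t1.png"); cv2.imwrite("pics/t1c.png",a)
E
```

```text
t 2.95 pos [ 510.3 -327.3  244. ] jaw az -2.53 xdir [ 0.008 -0.01  -1.   ] F [-0.5 -0.5 -1.9] w 55.1 q [-0.77  0.25  1.54 -0.    1.34 -0.72]
93 [0.5178 0.0829] [  7.5 410.2]
31 [0.5149 0.021 ] [  4.7 348.2]
-31 [ 0.5121 -0.041 ] [  1.8 286.3]
-93 [ 0.5092 -0.1029] [ -1.1 224.4]
```

```bash
python3 -m pendant '[1,50,0,0,-1,2,100,0,0,-1,3,150,0,0,-1,4,200,0,0,-1,5,250,0,0,-1,6,300,0,0,-1,7,350,0,0,-1,7.5,400,0,0,-1]' |tail -4 ; python3 -m pendant '[0,10,0,0,-1,0,10,0,0,-1]'; python3 -c "
from h import *
st();snap('scene','s1.png',(180,140,460,400),2.2)"
```

```text
position: [0.5162, 0.0747, 0.2423]
orientation: [-0.51, -0.485, 0.512, -0.493]
wrist_force: [1.8, 0.0, -2.7]
grip_width: 0.0554
clock: 3.95
position: [0.5147, 0.0864, 0.2405]
orientation: [-0.508, -0.487, 0.512, -0.493]
wrist_force: [0.5, -0.8, -3.5]
grip_width: 0.0556
t 3.95 pos [514.7  86.4 240.5] jaw az -2.31 xdir [ 0.002 -0.01  -1.   ] F [ 0.5 -0.8 -3.5] w 55.6 q [-0.06  0.07  1.75 -0.01  1.31 -0.01]
```

View pics/s1.png

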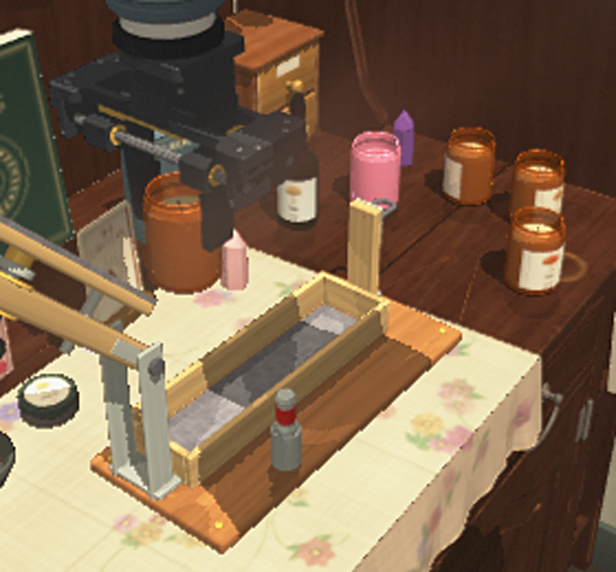

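```bash
python3 - <<'E'
from h import *
f=lambda L:[[180+x/2.2,140+y/2.2] for x,y in L]
w=atz("scene",f([(388,298),(322,274),(193,453)]),.048)[:,:2];print(w.round(4).tolist(),((w[1]+w[2])/2).round(4), np.linalg.norm(w[0]-w[1]),np.linalg.norm(w[0]-w[2]))
print(atz("scene",f([(345,305)]),.048))
b=atz("scene",f([(462,334),(222,552),(92,462)]),.014)[:,:2];print("board",b.round(4).tolist(),np.linalg.norm(b[0]-b[1]),np.linalg.norm(b[2]-b[1]))
E
```

```text
[[0.4717, -0.1458], [0.5457, -0.1418], [0.4836, 0.1233]] [ 0.5147 -0.0093] 0.07409361012755472 0.2693560281810471
[[ 0.49839959 -0.11242241  0.048     ]]
board [[0.4069, -0.1786], [0.4208, 0.1655], [0.5692, 0.1536]] 0.34432421860560225 0.14891837815398834
```

```bash
python3 -m pendant '[3,-2,-40,0,-1,3,-2,-80,0,-1,3,-2,-110,0,-1,3,-2,-125,0,-1,3,-2,-125,0,-1]' |tail -4 ; python3 -c "
from h import *
st();snap('scene','s2.png',(180,200,400,400),2.7)"
```

```text
position: [0.516, 0.0807, 0.1127]
orientation: [-0.507, -0.487, 0.515, -0.491]
wrist_force: [-0.0, -0.2, -1.7]
grip_width: 0.0554
t 4.5 pos [516.   80.7 112.7] jaw az -2.56 xdir [-0.004 -0.011 -1.   ] F [-0.  -0.2 -1.7] w 55.4 q [-0.07  0.24  1.84 -0.01  1.06 -0.01]
```

View pics/s2.png

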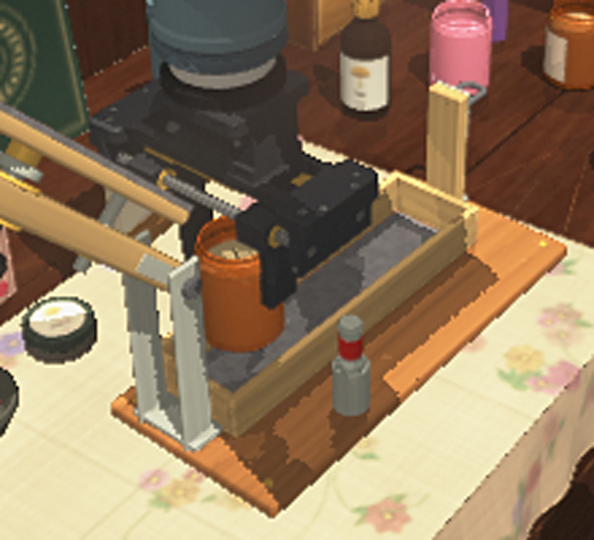

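```bash
python3 -m pendant '[2,2,-12,0,-1,2,2,-24,0,-1,2,2,-34,0,-1,2,2,-40,0,-1,2,2,-42,0,-1,2,2,-42,0,-1]'; python3 -c "
from h import *
st()"
```

```text
clock: 5.15
position: [0.5192, 0.0831, 0.0723]
orientation: [-0.508, -0.486, 0.514, -0.491]
wrist_force: [-0.5, -0.1, -2.9]
grip_width: 0.0554
t 5.15 pos [519.2  83.1  72.3] jaw az -2.53 xdir [-0.001 -0.011 -1.   ] F [-0.5 -0.1 -2.9] w 55.4 q [-0.06  0.32  1.85 -0.01  0.97 -0.01]
```

```bash
python3 -m pendant '[0,0,-2,0,-1,0,0,-3,0,-1,0,0,-3,0,-1]'; python3 -m pendant '[0,0,0,0,0.6,0,0,0,0,0.6,0,0,0,0,0.6,0,0,20,0,0.6,0,0,60,0,0.6,0,0,110,0,0.6,0,0,160,0,0.6]'; python3 -m pendant '[-5,-50,0,0,0.6,-10,-100,0,0,0.6,-15,-150,0,0,0.6,-20,-200,0,0,0.6,-20,-200,0,0,0.6]' ; python3 -c "
from h import *
st();[snap(n,n+'3.png') for n in('top','scene')]
a=cv2.imread('pics/top3.png')[180:340,180:500]; b=cv2.imread('pics/scene3.png')[150:390,180:440]
cv2.imwrite('pics/j3.png',np.vstack([cv2.resize(a,(640,320)),cv2.resize(b[:120*2,:],(304,280))[:, :].copy() if 0 else np.pad(cv2.resize(b,(303,280)),((0,0),(0,337),(0,0)))]))"
```

```text
clock: 5.45
position: [0.5196, 0.0829, 0.0701]
orientation: [-0.508, -0.486, 0.514, -0.492]
wrist_force: [-1.1, -0.7, 3.8]
grip_width: 0.0553
clock: 6.15
position: [0.519, 0.083, 0.2313]
orientation: [-0.508, -0.486, 0.514, -0.491]
wrist_force: [1.8, 0.4, 0.3]
grip_width: 0.0709
clock: 6.65
position: [0.4985, -0.1223, 0.2316]
orientation: [-0.509, -0.484, 0.516, -0.49]
wrist_force: [0.2, 0.8, 0.3]
grip_width: 0.0701
t 6.65 pos [ 498.5 -122.3  231.6] jaw az -2.88 xdir [-0.001 -0.014 -1.   ] F [0.2 0.8 0.3] w 70.1 q [-0.46  0.06  1.78 -0.01  1.29 -0.41]
```

View pics/j3.png

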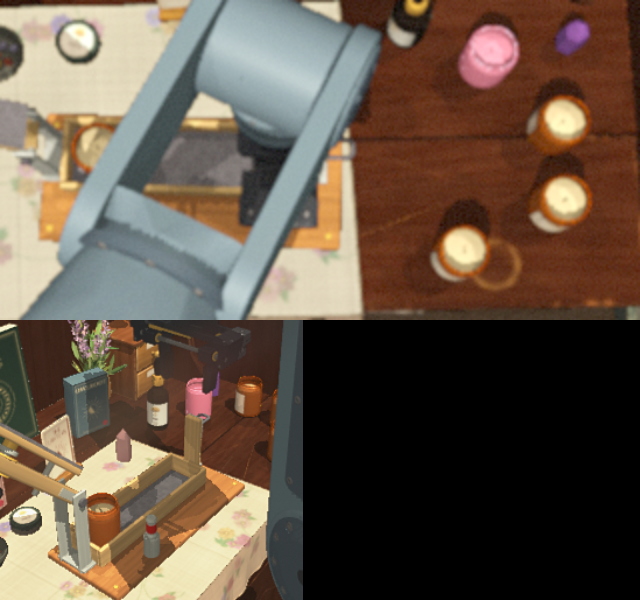

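```bash
python3 -m pendant '[-21,-40,0,0,0.8,-42,-80,0,0,0.8,-63,-120,0,0,0.8,-84,-160,0,0,0.8,-100,-192,0,0,0.8,-100,-192,0,0,0.8,-100,-192,0,0,0.8]' ; python3 -c "
from h import *
st()"
```

```text
clock: 7.45
position: [0.3993, -0.3089, 0.231]
orientation: [-0.509, -0.486, 0.514, -0.49]
wrist_force: [0.9, 0.7, -1.1]
grip_width: 0.0793
t 7.45 pos [ 399.3 -308.9  231. ] jaw az -2.7 xdir [-0.002 -0.01  -1.   ] F [ 0.9  0.7 -1.1] w 79.3 q [-0.89  0.04  1.81 -0.01  1.29 -0.84]
```

```bash
python3 -m pendant '[0,-5,-45,0,0.8, 0,-5,-90,0,0.8, 0,-5,-125,0,0.8, 0,-5,-150,0,0.8, 0,-5,-168,0,0.8, 0,-5,-176,0,0.8, 0,-5,-176,0,0.8,0,-5,-176,0,-1]' && python3 -m pendant '[0,0,0,0,-1,0,0,0,0,-1,0,0,0,0,-1,0,0,0,0,-1,0,0,0,0,-1]';python3 -m pendant '[0,0,40,0,-1,0,0,80,0,-1,0,0,130,0,-1,0,0,180,0,-1,0,0,180,0,-1]'; python3 -c "
from h import *
st()"
```

```text
clock: 8.25
position: [0.4003, -0.3135, 0.0558]
orientation: [-0.508, -0.486, 0.514, -0.491]
wrist_force: [1.0, -0.9, 0.6]
grip_width: 0.0734
clock: 8.75
position: [0.401, -0.3141, 0.057]
orientation: [-0.509, -0.485, 0.514, -0.492]
wrist_force: [0.6, 1.6, 6.9]
grip_width: 0.0553
clock: 9.25
position: [0.4034, -0.3172, 0.2446]
orientation: [-0.508, -0.48, 0.515, -0.496]
wrist_force: [0.9, -0.5, -2.4]
grip_width: 0.0556
t 9.25 pos [ 403.4 -317.2  244.6] jaw az -2.64 xdir [ 0.009 -0.022 -1.   ] F [ 0.9 -0.5 -2.4] w 55.6 q [-0.89  0.04  1.78 -0.01  1.3  -0.85]
```

```bash
python3 -m pendant '[15,45,0,0,-1,30,90,0,0,-1,45,135,0,0,-1,60,180,0,0,-1,75,225,0,0,-1,90,270,0,0,-1,105,315,0,0,-1,112,338,0,0,-1]' |tail -4; python3 -m pendant '[0,1,-40,0,-1,0,1,-80,0,-1,0,1,-110,0,-1,0,1,-130,0,-1,0,1,-130,0,-1]' >/dev/null; python3 -c "
from h import *
st();snap('scene','s4.png',(180,200,400,400),2.7)"
```

```text
position: [0.515, 0.0241, 0.2431]
orientation: [-0.508, -0.482, 0.514, -0.496]
wrist_force: [-0.1, -0.6, -2.1]
grip_width: 0.0554
t 10.55 pos [511.3  25.6 108.7] jaw az -2.53 xdir [-0.002 -0.02  -1.   ] F [-0.6 -0.8 -2.5] w 55.9 q [-0.17  0.23  1.87 -0.02  1.04 -0.11]
```

View pics/s4.png

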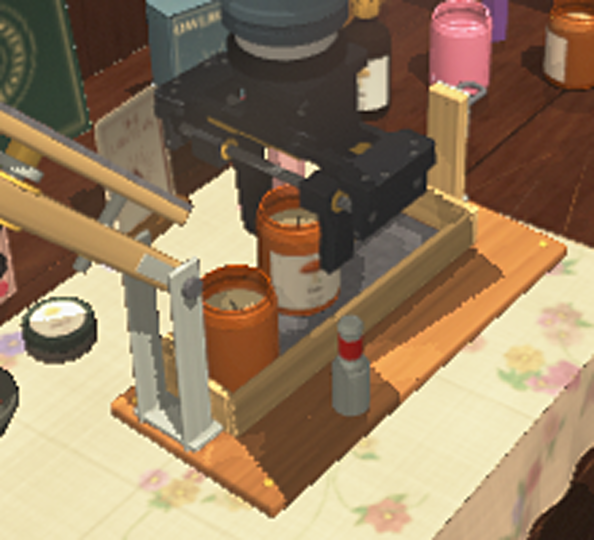

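```bash
python3 -m pendant '[3.5,-5,-4,0,-1,3.5,-5,-14,0,-1,3.5,-5,-24,0,-1,3.5,-5,-32,0,-1,3.5,-5,-36,0,-1,3.5,-5,-37,0,-1]';python3 -m pendant '[0,0,-1,0,-1,0,0,-1,0,-1]'
```

```text
clock: 11.2
position: [0.516, 0.0205, 0.0731]
orientation: [-0.506, -0.484, 0.516, -0.494]
wrist_force: [0.4, 0.1, -2.6]
grip_width: 0.056
clock: 11.4
position: [0.516, 0.0205, 0.0722]
orientation: [-0.506, -0.484, 0.516, -0.494]
wrist_force: [0.1, 0.4, -1.7]
grip_width: 0.056
```

```bash
python3 -m pendant '[0,0,-2,0,-1,0,0,-3,0,-1,0,0,-3,0,-1]'; python3 -m pendant '[0,0,0,0,0.6,0,0,0,0,0.6,0,0,0,0,0.6,0,0,20,0,0.6,0,0,60,0,0.6,0,0,110,0,0.6,0,0,160,0,0.6]'; python3 -m pendant '[-5,-48,0,0,0.6,-10,-96,0,0,0.6,-15,-144,0,0,0.6,-15,-144,0,0,0.6]' ; python3 -c "
from h import *
st();snap('top','top5.png')
a=cv2.imread('pics/top5.png').astype(int); d=np.abs(a-cv2.imread('pics/top3.png')).max(2)
for n,(u,v) in dict(J1=(458,243),J3=(460,284),J4=(409,309),slot93=(228,253)).items(): print(n,d[v-14:v+14,u-14:u+14].mean())
"
```

```text
clock: 11.7
position: [0.5166, 0.0203, 0.0709]
orientation: [-0.506, -0.483, 0.515, -0.495]
wrist_force: [-6.0, -0.2, 11.3]
grip_width: 0.0557
clock: 12.4
position: [0.516, 0.0204, 0.2321]
orientation: [-0.506, -0.484, 0.516, -0.494]
wrist_force: [1.3, -0.1, 0.4]
grip_width: 0.0705
clock: 12.8
position: [0.5006, -0.1286, 0.2323]
orientation: [-0.507, -0.482, 0.517, -0.493]
wrist_force: [-0.1, -0.1, -0.4]
grip_width: 0.0703
t 12.8 pos [ 500.6 -128.6  232.3] jaw az -2.83 xdir [ 0.001 -0.022 -1.   ] F [-0.1 -0.1 -0.4] w 70.3 q [-0.47  0.07  1.78 -0.02  1.29 -0.41]
J1 5.75
J3 4.919642857142857
J4 94.46428571428571
slot93 8.25
```

```bash
python3 -m pendant '[-8,-48,0,0,0.6,-16,-96,0,0,0.6,-24,-144,0,0,0.6,-32,-192,0,0,0.6,-40,-240,0,0,0.6,-50,-296,0,0,0.6,-50,-299,0,0,0.6,-50,-299,0,0,0.6]' >/dev/null; python3 -m pendant '[0,0,0,0,0.6]'; python3 -c "
from h import *
st()"
```

```text
clock: 13.75
position: [0.4514, -0.4234, 0.2308]
orientation: [-0.508, -0.483, 0.516, -0.492]
wrist_force: [0.4, 0.1, -0.8]
grip_width: 0.0705
t 13.75 pos [ 451.4 -423.4  230.8] jaw az -2.8 xdir [-0.001 -0.018 -1.   ] F [ 0.4  0.1 -0.8] w 70.5 q [-0.94  0.29  1.52 -0.01  1.32 -0.89]
```

```bash
python3 -m pendant '[-1,-3,-45,0,0.6, -1,-3,-90,0,0.6, -1,-3,-125,0,0.6, -1,-3,-150,0,0.6, -1,-3,-168,0,0.6, -1,-3,-176,0,0.6, -1,-3,-176,0,0.6,-1,-3,-176,0,-1]' && python3 -m pendant '[0,0,0,0,-1,0,0,0,0,-1,0,0,0,0,-1,0,0,0,0,-1,0,0,0,0,-1]';python3 -m pendant '[0,0,40,0,-1,0,0,80,0,-1,0,0,130,0,-1,0,0,180,0,-1,0,0,180,0,-1]'; python3 -m pendant '[7,48,0,0,-1,14,96,0,0,-1,21,144,0,0,-1,28,192,0,0,-1,35,240,0,0,-1,42,288,0,0,-1,49,336,0,0,-1,58,382,0,0,-1]' |tail -4;python3 -m pendant '[0,0,0,0,-1]'; python3 -c "
from h import *
st()"
```

```text
clock: 14.55
position: [0.4513, -0.426, 0.0559]
orientation: [-0.507, -0.483, 0.516, -0.493]
wrist_force: [0.6, -0.3, -0.4]
grip_width: 0.0647
clock: 15.05
position: [0.4522, -0.4269, 0.0573]
orientation: [-0.507, -0.482, 0.516, -0.494]
wrist_force: [1.7, 0.9, 6.2]
grip_width: 0.0556
clock: 15.55
position: [0.4543, -0.4302, 0.246]
orientation: [-0.507, -0.477, 0.517, -0.498]
wrist_force: [0.5, -0.8, -1.9]
grip_width: 0.0557
position: [0.5113, -0.0461, 0.2448]
orientation: [-0.506, -0.478, 0.517, -0.498]
wrist_force: [0.4, -0.3, -3.4]
grip_width: 0.056
clock: 16.45
position: [0.5108, -0.0411, 0.2438]
orientation: [-0.505, -0.48, 0.516, -0.498]
wrist_force: [-0.0, 0.2, -2.3]
grip_width: 0.0557
t 16.45 pos [510.8 -41.1 243.8] jaw az -2.45 xdir [ 0.007 -0.029 -1.   ] F [-0.   0.2 -2.3] w 55.7 q [-0.3   0.04  1.78 -0.03  1.31 -0.25]
```

```bash
python3 -m pendant '[2,-1,-40,0,-1,2,-1,-80,0,-1,2,-1,-115,0,-1,2,-1,-130,0,-1,2,-1,-130,0,-1]' ; python3 -c "
from h import *
st()"
```

```text
clock: 16.95
position: [0.5097, -0.042, 0.11]
orientation: [-0.504, -0.482, 0.518, -0.496]
wrist_force: [-0.1, -0.2, -1.3]
grip_width: 0.0559
t 16.95 pos [509.7 -42.  110. ] jaw az -2.49 xdir [-0.001 -0.027 -1.   ] F [-0.1 -0.2 -1.3] w 55.9 q [-0.3   0.22  1.88 -0.03  1.04 -0.24]
```

```bash
python3 -m pendant '[3,1,-8,0,-1,3,1,-18,0,-1,3,1,-28,0,-1,3,1,-34,0,-1,3,1,-37,0,-1,3,1,-39,0,-1,3,1,-41,0,-1,3,1,-41,0,-1]'; python3 -c "
from h import *
st()"
```

```text
clock: 17.75
position: [0.5134, -0.0414, 0.0706]
orientation: [-0.504, -0.482, 0.517, -0.496]
wrist_force: [-4.5, 0.6, 9.1]
grip_width: 0.0555
t 17.75 pos [513.4 -41.4  70.6] jaw az -2.46 xdir [-0.    -0.028 -1.   ] F [-4.5  0.6  9.1] w 55.5 q [-0.3   0.3   1.88 -0.03  0.95 -0.23]
```

```bash
python3 -m pendant '[0,0,0,0,0.6,0,0,0,0,0.6,0,0,0,0,0.6,0,0,20,0,0.6,0,0,60,0,0.6,0,0,110,0,0.6,0,0,160,0,0.6]' >/dev/null; python3 -m pendant '[-5,-45,0,0,0.7,-12,-87,0,0,0.7,-12,-87,0,0,0.7]' >/dev/null ; python3 -c "
from h import *
st();snap('top','top6.png')
a=cv2.imread('pics/top6.png').astype(int); d=np.abs(a-cv2.imread('pics/top5.png')).max(2)
for n,(u,v) in dict(J1=(458,243),J3=(460,284),slot93=(228,253)).items(): print(n,d[v-14:v+14,u-14:u+14].mean())
"
```

```text
t 18.75 pos [ 500.5 -132.2  232.6] jaw az -2.7 xdir [-0.   -0.03 -1.  ] F [ 0.4 -0.9  0.1] w 74.8 q [-0.47  0.07  1.78 -0.03  1.29 -0.42]
J1 6.008928571428571
J3 96.21428571428571
slot93 5.04719387755102
```

```bash
python3 -m pendant '[6,-48,0,0,0.7,13,-96,0,0,0.7,20,-144,0,0,0.7,26,-192,0,0,0.7,33,-240,0,0,0.7,40,-288,0,0,0.7,40,-298,0,0,0.7,40,-298,0,0,0.7]' >/dev/null; python3 -m pendant '[0,0,0,0,0.7]' >/dev/null; python3 -c "
from h import *
st()"
```

```text
t 19.7 pos [ 540.8 -426.3  230. ] jaw az -2.71 xdir [-0.003 -0.024 -1.   ] F [0.5 0.3 0.6] w 75.0 q [-0.83  0.44  1.33 -0.02  1.36 -0.78]
```

```bash
python3 -m pendant '[0,-5,-45,0,0.7, 0,-5,-90,0,0.7, 0,-5,-125,0,0.7, 0,-5,-150,0,0.7, 0,-5,-168,0,0.7, 0,-5,-175,0,0.7, 0,-5,-175,0,0.7,0,-5,-175,0,-1]' && python3 -m pendant '[0,0,0,0,-1,0,0,0,0,-1,0,0,0,0,-1,0,0,0,0,-1,0,0,0,0,-1]';python3 -m pendant '[0,0,40,0,-1,0,0,80,0,-1,0,0,130,0,-1,0,0,180,0,-1,0,0,180,0,-1]'; python3 -m pendant '[-5,48,0,0,-1,-10,96,0,0,-1,-15,144,0,0,-1,-20,192,0,0,-1,-25,240,0,0,-1,-29,288,0,0,-1,-32,334,0,0,-1,-32,334,0,0,-1]' >/dev/null;python3 -m pendant '[0,0,0,0,-1]'; python3 -c "
from h import *
st()"
```

```text
clock: 20.5
position: [0.5418, -0.4317, 0.0567]
orientation: [-0.505, -0.482, 0.518, -0.495]
wrist_force: [0.0, 0.5, 0.4]
grip_width: 0.0689
clock: 21.0
position: [0.5428, -0.4328, 0.0589]
orientation: [-0.505, -0.48, 0.518, -0.496]
wrist_force: [0.5, 0.7, 5.9]
grip_width: 0.0549
clock: 21.5
position: [0.5455, -0.4357, 0.2489]
orientation: [-0.505, -0.475, 0.518, -0.501]
wrist_force: [0.3, -1.0, -1.1]
grip_width: 0.0549
clock: 22.4
position: [0.5118, -0.0957, 0.2473]
orientation: [-0.503, -0.478, 0.516, -0.502]
wrist_force: [-0.5, -0.6, -2.8]
grip_width: 0.0548
t 22.4 pos [511.8 -95.7 247.3] jaw az -2.27 xdir [ 0.009 -0.037 -0.999] F [-0.5 -0.6 -2.8] w 54.8 q [-0.4   0.05  1.76 -0.03  1.31 -0.35]
```

```bash
python3 -m pendant '[0,-6,-40,0,-1,0,-6,-80,0,-1,0,-6,-115,0,-1,0,-6,-130,0,-1,0,-6,-130,0,-1]' ; python3 -c "
from h import *
st();snap('scene','s7.png',(180,190,400,390),2.7)"
```

```text
clock: 22.9
position: [0.5094, -0.1021, 0.1139]
orientation: [-0.502, -0.48, 0.518, -0.499]
wrist_force: [-0.8, 0.1, -2.0]
grip_width: 0.0551
t 22.9 pos [ 509.4 -102.1  113.9] jaw az -2.38 xdir [ 0.003 -0.035 -0.999] F [-0.8  0.1 -2. ] w 55.1 q [-0.41  0.23  1.86 -0.04  1.04 -0.35]
```

View pics/s7.png

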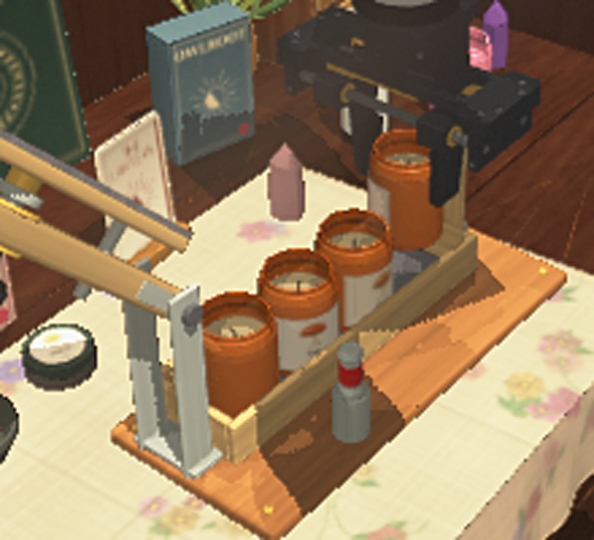

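```bash
python3 -m pendant '[1,1,-8,0,-1,1,1,-18,0,-1,1,1,-28,0,-1,1,1,-34,0,-1,1,1,-38,0,-1,1,1,-40,0,-1,1,1,-42,0,-1,1,1,-42,0,-1]'; python3 -c "
from h import *
st()"
```

```text
clock: 23.75
position: [0.5118, -0.1015, 0.0738]
orientation: [-0.503, -0.479, 0.517, -0.5]
wrist_force: [0.4, 0.4, -3.4]
grip_width: 0.0549
t 23.75 pos [ 511.8 -101.5   73.8] jaw az -2.36 xdir [ 0.006 -0.036 -0.999] F [ 0.4  0.4 -3.4] w 54.9 q [-0.41  0.3   1.87 -0.04  0.95 -0.34]
```

```bash
python3 -m pendant '[0,0,-2,0,-1,0,0,-3,0,-1,0,0,-3,0,-1]'; python3 -m pendant '[0,0,0,0,0.6,0,0,0,0,0.6,0,0,0,0,0.6,0,0,20,0,0.6,0,0,60,0,0.6,0,0,110,0,0.6,0,0,160,0,0.6]' >/dev/null; python3 -m pendant '[-40,0,30,1.4,0,-80,0,60,2.8,0,-120,0,90,4.2,0,-130,40,120,5.6,0,-130,80,150,7,0,-130,120,180,8.4,0,-130,160,180,9.8,0,-130,200,180,11.2,0]' ; python3 - <<'E'
from h import *
st();snap('scene','s8.png');snap('top','t8.png')
t1,d1=ray("top",[[43,270]]);t2,d2=ray("scene",[[153,265]])
A=np.c_[d1[0],-d2[0]];k=np.linalg.lstsq(A,t2-t1,rcond=None)[0];print(t1+k[0]*d1[0],t2+k[1]*d2[0])
a=cv2.imread('pics/t8.png')[210:310,0:380];b=cv2.imread('pics/s8.png')[190:390,20:420]
cv2.imwrite('pics/j8.png',np.vstack([cv2.resize(a,(760,200)),cv2.resize(b,(760,380))]))
E
```

```text
clock: 24.05
position: [0.5125, -0.102, 0.0728]
orientation: [-0.503, -0.479, 0.517, -0.501]
wrist_force: [-5.2, 1.5, 12.8]
grip_width: 0.055
clock: 25.55
position: [0.382, 0.0998, 0.4154]
orientation: [0.152, 0.676, -0.152, 0.705]
wrist_force: [1.3, 0.2, -0.5]
grip_width: 0.0442
t 25.55 pos [382.   99.8 415.4] jaw az 65.18 xdir [ 0.039 -0.009 -0.999] F [ 1.3  0.2 -0.5] w 44.2 q [-0.04 -0.36  1.79 -0.01  1.68 -1.18]
[0.44800953 0.34119333 0.35562509] [0.44559301 0.3391723  0.35420097]
```

View pics/j8.png

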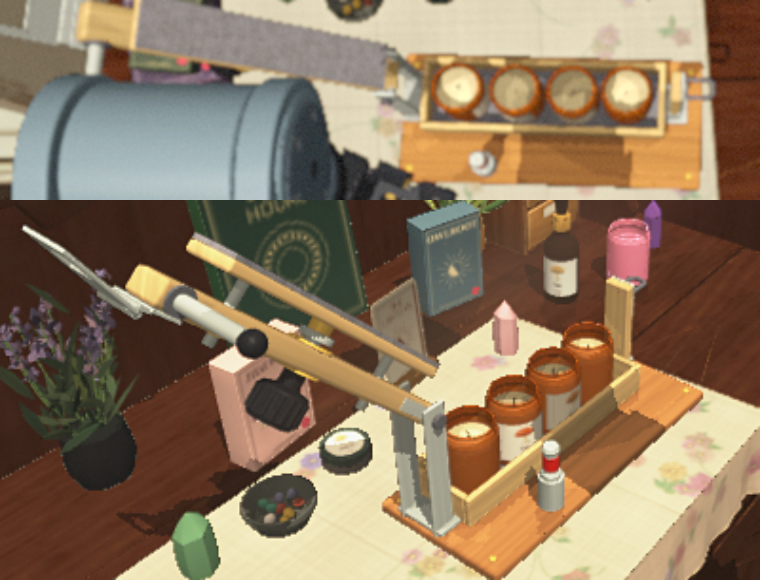

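```bash
python3 -m pendant '[10,30,10,0.6,-0.1,20,65,20,1.2,-0.1,35,105,25,1.8,-0.1,48,145,25,2.4,-0.1,60,185,25,3,-0.1,75,215,25,3.6,-0.1,87,239,25,3.7,-0.1,87,239,25,3.7,-0.1]' >/dev/null; python3 -m pendant '[0,0,0,0,-0.1]'; python3 -c "
from h import *
st()"
```

```text
clock: 26.55
position: [0.4696, 0.3417, 0.4367]
orientation: [0.017, 0.695, -0.013, 0.719]
wrist_force: [0.0, 0.1, 0.5]
grip_width: 0.0395
t 26.55 pos [469.6 341.7 436.7] jaw az 87.58 xdir [ 0.033  0.005 -0.999] F [0.  0.1 0.5] w 39.5 q [ 0.43  0.09  1.35 -0.01  1.67 -1.1 ]
```

Descend to the rod and view from the side before gripping.

```bash
python3 -m pendant '[0,-2,-25,0,-0.1,0,-2,-50,0,-0.1,0,-2,-70,0,-0.1,0,-2,-85,0,-0.1,0,-2,-85,0,-0.1]'; python3 -c "
from h import *
st();snap('scene','s9.png',(20,100,240,300),2.7)"
```

```text
clock: 27.05
position: [0.4688, 0.3382, 0.3496]
orientation: [0.017, 0.696, -0.014, 0.717]
wrist_force: [-0.0, -0.5, 0.1]
grip_width: 0.0397
t 27.05 pos [468.8 338.2 349.6] jaw az 87.49 xdir [ 0.03   0.003 -1.   ] F [-0.  -0.5  0.1] w 39.7 q [ 0.42  0.11  1.5  -0.01  1.51 -1.1 ]
```

View pics/s9.png

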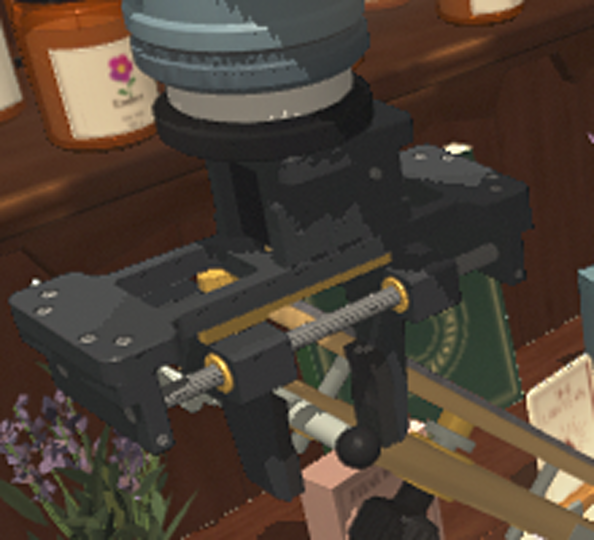

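```bash
python3 -m pendant '[0,0,0,0,-1,0,0,0,0,-1,0,0,0,0,-1,0,0,0,0,-1,0,0,0,0,-1,0,0,0,0,-1]'; python3 - <<'E'
from h import *
s=st();M=R.from_quat(s["orientation"]).as_matrix()
g=s["position"]-.005*M[:,0]; h=np.array([.5135,-.0097])+.152*np.array([.0463,.9989])
v=np.array([(g[1]-h[1])/.9989*1, g[2]-.144]); print(g,h,np.hypot(*v),np.degrees(np.arctan2(v[1],-v[0])))
th0=np.arctan2(v[1],-v[0]); r=np.hypot(*v)
for k in range(0,17):
  th=th0*(1-k/16); dy=(-r*np.cos(th)-v[0])*1000; dz=(r*np.sin(th)-v[1])*1000
  print(k,np.degrees(th).round(1),"dx",round(dy*.0463,1),"dy",round(dy*.9989,1),"dz",round(dz,1))
E
```

```text
clock: 27.7
position: [0.4698, 0.341, 0.3525]
orientation: [0.019, 0.695, -0.011, 0.719]
wrist_force: [1.4, 8.0, 0.5]
grip_width: 0.0105
t 27.7 pos [469.8 341.  352.5] jaw az 87.59 xdir [ 0.035  0.009 -0.999] F [1.4 8.  0.5] w 10.5 q [ 0.43  0.11  1.49 -0.01  1.51 -1.1 ]
[0.46964229 0.34091122 0.35748966] [0.5205376 0.1421328] 0.29185229962168424 132.98779378729319
0 133.0 dx -0.0 dy -0.0 dz 0.0
1 124.7 dx -1.5 dy -32.9 dz 26.5
2 116.4 dx -3.2 dy -69.3 dz 48.0
3 108.1 dx -5.0 dy -108.4 dz 64.0
4 99.7 dx -6.9 dy -149.5 dz 74.2
5 91.4 dx -8.9 dy -191.5 dz 78.3
6 83.1 dx -10.8 dy -233.7 dz 76.3
7 74.8 dx -12.8 dy -275.2 dz 68.2
8 66.5 dx -14.6 dy -315.1 dz 54.1
9 58.2 dx -16.3 dy -352.5 dz 34.5
10 49.9 dx -17.9 dy -386.7 dz 9.7
11 41.6 dx -19.3 dy -416.9 dz -19.9
12 33.2 dx -20.5 dy -442.6 dz -53.5
13 24.9 dx -21.5 dy -463.1 dz -90.4
14 16.6 dx -22.2 dy -478.1 dz -130.0
15 8.3 dx -22.6 dy -487.2 dz -171.3
16 0.0 dx -22.7 dy -490.3 dz -213.5
```

```bash
python3 -m pendant '[-1,-16,14,0,-1,-1.5,-33,26.5,0,-1,-2.5,-51,38,0,-1,-3.2,-69.3,48,0,-1,-4,-88.5,57,0,-1,-5,-108.4,64,0,-1,-6,-129,70,0,-1,-6.9,-149.5,74.2,0,-1]';  python3 - <<'E'
from h import *
s=st();M=R.from_quat(s["orientation"]).as_matrix()
g=s["position"]-.005*M[:,0]; h=np.array([.5205,.1421])
v=np.array([(g[1]-h[1])/.9989*1, g[2]-.144]); r=np.hypot(*v);th=np.arctan2(v[1],-v[0]);print(r,np.degrees(th))
E
```

```text
clock: 28.5
position: [0.4627, 0.193, 0.4277]
orientation: [0.019, 0.694, -0.009, 0.72]
wrist_force: [0.1, 8.7, 0.1]
grip_width: 0.011
t 28.5 pos [462.7 193.  427.7] jaw az 87.73 xdir [ 0.036  0.014 -0.999] F [0.1 8.7 0.1] w 11.0 q [ 0.15 -0.1   1.56  0.01  1.65 -1.38]
0.293165018680773 99.9993915309318
```

```bash
python3 -m pendant '[-1,-21,2.8,0,-1,-2,-42,4,0,-1,-3,-63,4,0,-1,-4,-84,2,0,-1,-5,-105,-1.5,0,-1,-6,-126,-6,0,-1,-7,-146,-12.5,0,-1,-7.7,-166,-20,0,-1]';  python3 - <<'E'
from h import *
s=st();M=R.from_quat(s["orientation"]).as_matrix()
g=s["position"]-.005*M[:,0]; h=np.array([.5205,.1421])
v=np.array([(g[1]-h[1])/.9989*1, g[2]-.144]); r=np.hypot(*v);th0=np.arctan2(v[1],-v[0]);print(r,np.degrees(th0))
for k in range(0,17):
  th=th0*(1-k/16); dy=(-r*np.cos(th)-v[0])*1000; dz=(r*np.sin(th)-v[1])*1000
  print(k,np.degrees(th).round(1),"dx",round(dy*.0463,1),"dy",round(dy*.9989,1),"dz",round(dz,1))
E
```

```text
clock: 29.3
position: [0.4547, 0.0274, 0.4086]
orientation: [0.02, 0.694, -0.008, 0.72]
wrist_force: [-1.0, 5.2, -1.7]
grip_width: 0.011
t 29.3 pos [454.7  27.4 408.6] jaw az 87.8 xdir [ 0.037  0.017 -0.999] F [-1.   5.2 -1.7] w 11.0 q [-0.22 -0.21  1.69  0.02  1.63 -1.75]
0.2931027117703928 66.91540789150059
0 66.9 dx 0.0 dy 0.0 dz 0.0
1 62.7 dx -0.9 dy -19.3 dz -9.1
2 58.6 dx -1.8 dy -38.0 dz -19.6
3 54.4 dx -2.6 dy -55.8 dz -31.4
4 50.2 dx -3.4 dy -72.7 dz -44.5
5 46.0 dx -4.1 dy -88.6 dz -58.8
6 41.8 dx -4.8 dy -103.4 dz -74.2
7 37.6 dx -5.4 dy -117.0 dz -90.6
8 33.5 dx -6.0 dy -129.5 dz -108.0
9 29.3 dx -6.5 dy -140.6 dz -126.3
10 25.1 dx -7.0 dy -150.4 dz -145.3
11 20.9 dx -7.4 dy -158.7 dz -165.0
12 16.7 dx -7.7 dy -165.6 dz -185.3
13 12.5 dx -7.9 dy -171.0 dz -206.0
14 8.4 dx -8.1 dy -174.9 dz -227.0
15 4.2 dx -8.2 dy -177.2 dz -248.3
16 0.0 dx -8.2 dy -178.0 dz -269.6
```

```bash
python3 -m pendant '[-0.9,-19.3,-9,0,-1,-1.8,-38,-19.6,0,-1,-2.6,-55.8,-31.4,0,-1,-3.4,-72.7,-44.5,0,-1,-4.1,-88.6,-58.8,0,-1,-4.8,-103.4,-74.2,0,-1,-5.4,-117,-90.6,0,-1,-6,-129.5,-108,0,-1]'; python3 -m pendant '[-0.5,-11,-18,0,-1,-1,-21,-37,0,-1,-1.4,-29.2,-57,0,-1,-1.7,-36,-77,0,-1,-1.9,-41,-98,0,-1,-2.1,-45,-119,0,-1,-2.2,-47.5,-140,0,-1,-2.2,-48.5,-158,0,-1]'; python3 -c "
from h import *
st()"
```

```text
clock: 30.1
position: [0.4485, -0.1, 0.2991]
orientation: [0.022, 0.694, -0.005, 0.72]
wrist_force: [5.4, 13.3, -8.2]
grip_width: 0.0109
clock: 30.9
position: [0.4474, -0.1419, 0.1424]
orientation: [0.027, 0.694, -0.0, 0.72]
wrist_force: [-4.9, 39.1, 51.9]
grip_width: 0.0107
t 30.9 pos [ 447.4 -141.9  142.4] jaw az 87.82 xdir [ 0.038  0.037 -0.999] F [-4.9 39.1 51.9] w 10.7 q [-0.6   0.06  1.98  0.06  1.09 -2.15]
```

```bash
python3 -m pendant '[0,5,3,0,-0.5,0,5,3,0,-0.5,0,5,3,0,-0.3]';  python3 -m pendant '[-2,0,30,0,-0.3,-4,0,60,0,-0.3,-40,0,90,0,-0.3,-80,0,130,0,-0.3,-130,20,150,0,-0.3,-160,30,150,0,-0.3]' ; python3 - <<'E'
from h import *
st();snap('scene','s10.png');snap('top','t10.png')
a=cv2.imread('pics/t10.png')[210:310,170:390];b=cv2.imread('pics/s10.png')[190:390,160:420]
cv2.imwrite('pics/j10.png',np.vstack([cv2.resize(a,(572,260)),cv2.resize(b[:,:],(572,340))]))
E
```

```text
clock: 31.2
position: [0.4478, -0.1369, 0.1457]
orientation: [0.027, 0.693, -0.0, 0.72]
wrist_force: [-0.6, -0.1, 0.5]
grip_width: 0.0279
clock: 31.8
position: [0.2872, -0.107, 0.2983]
orientation: [0.026, 0.692, -0.001, 0.721]
wrist_force: [-1.4, -1.1, 0.9]
grip_width: 0.0312
t 31.8 pos [ 287.2 -107.   298.3] jaw az 87.87 xdir [ 0.042  0.034 -0.999] F [-1.4 -1.1  0.9] w 31.2 q [-0.81 -0.58  2.15  0.05  1.57 -2.34]
```

View pics/j10.png

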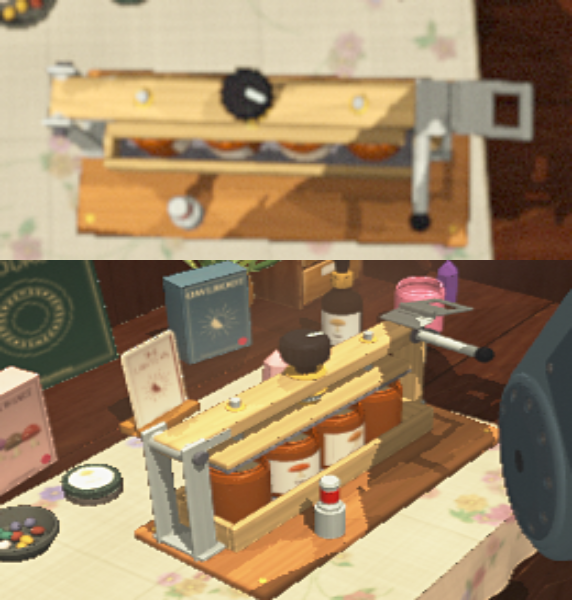

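```bash
python3 - <<'E'
from h import *
a=cv2.imread('pics/t10.png')
cv2.imwrite('pics/z10.png',cv2.resize(a[228:278,325:385],None,fx=12,fy=12,interpolation=cv2.INTER_CUBIC))
g=cv2.cvtColor(a,cv2.COLOR_BGR2GRAY)
for u in (354,358,371,373): print(u,g[236:270,u])
print("row",g[252,345:385], g[246,345:385])
c=np.array([.5135,-.0097]);U=np.array([.0463,.9989])
for y,z in((-.160,.160),(-.225,.160),(-.187,.1205)): p=np.r_[c+U*y,z]; print(y,p,proj("top",p),proj("scene",p))
E
```

```text
354 [ 83  91 104 115 108 132 154 154 153 151 153 154 150 149 152 150 151 152
 152 153 149 155 152 152 150 139 160 195 204 203 204 208 210 214]
358 [ 34  27  28  33  63 127 157 153 149 148 150 149 154 153 154 154 154 155
 154 153 153 154 151 152 151 148 122  60  30  38  33  31  31  24]
371 [ 33  23  33  34  31  65 128 152 154 150 150 149 154 151 154 153 152 152
 151 152 151 157 153 155 155 156 153 127  67  38  32  42  36  39]
373 [ 30  31  28  45  31  61 118 150 151 149 152 151 149 148 149 153 155 156
 153 156 154 155 152 153 153 156 154 126  71  28  32  37  37  32]
row [145 140 149 154 153 153 155 153 150 151 148 152 152 154 113  59  33  35
  34  37  46  35  40  40  72 135 152 160 155 114  59  33  49  39  38  43
  51  35  39  30] [144 143 151 156 155 154 151 154 149 153 148 152 152 150 112  67  58  68
  71  68  68  77  76  81  92 129 150 157 152 111  55  31  33  39  28  30
  27  44  37  44]
-0.16 [ 0.506092 -0.169524  0.16    ] [[344.70191831 250.58171608]] [[350.59072935 219.5159873 ]]
-0.225 [ 0.5030825 -0.2344525  0.16     ] [[376.67849299 251.43542177]] [[368.41427504 207.7959925 ]]
-0.187 [ 0.5048419 -0.1964943  0.1205   ] [[356.86487124 254.23296947]] [[357.37796067 230.88281423]]
```

View pics/z10.png

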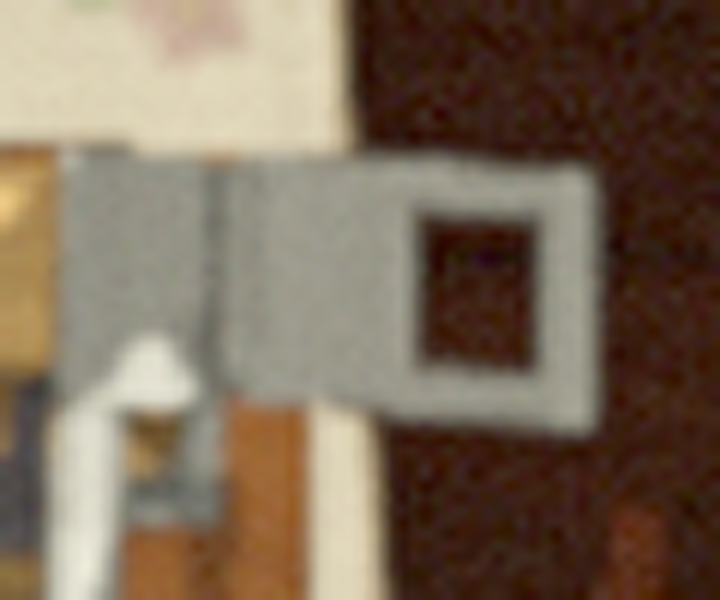

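```bash
python3 -m pendant '[27,-13,0,-1.4,-0.27,54,-27,0,-2.8,-0.27,81,-40,0,-4.2,-0.27,108,-54,0,-5.6,-0.27,135,-67,0,-7,-0.27,162,-81,0,-8.4,-0.27,189,-95,-10,-9.8,-0.27,216,-108,-20,-11.2,-0.27]' >/dev/null; python3 -m pendant '[0,0,0,-1.4,-0.27,0,0,0,-2.8,-0.27,0,0,0,-3.9,-0.27,0,0,0,-3.9,-0.27,0,0,0,-3.9,-0.27]'; python3 -c "
from h import *
st()"
```

```text
clock: 33.2
position: [0.5041, -0.2148, 0.2765]
orientation: [-0.51, -0.468, 0.516, -0.505]
wrist_force: [-0.0, 0.7, 0.1]
grip_width: 0.0329
t 33.2 pos [ 504.1 -214.8  276.5] jaw az -2.97 xdir [ 0.03  -0.044 -0.999] F [-0.   0.7  0.1] w 32.9 q [-0.61  0.07  1.68 -0.02  1.34 -0.55]
```

```bash
python3 -m pendant '[0,0,-20,0,-0.27,0,0,-40,0,-0.27,0,0,-60,0,-0.27,0,0,-80,0,-0.27,0,0,-95,0,-0.27,0,0,-110,0,-0.27,0,0,-120,0,-0.27]' ; python3 -m pendant '[0,0,-10,0,-0.27,0,0,-20,0,-0.27,0,0,-28,0,-0.27]'; python3 -c "
from h import *
st()"
```

```text
clock: 33.9
position: [0.5038, -0.2146, 0.1554]
orientation: [-0.509, -0.469, 0.515, -0.505]
wrist_force: [-1.1, 0.6, 0.9]
grip_width: 0.0321
clock: 34.2
position: [0.5038, -0.2146, 0.1267]
orientation: [-0.509, -0.469, 0.515, -0.505]
wrist_force: [-0.3, -0.7, 0.4]
grip_width: 0.0321
t 34.2 pos [ 503.8 -214.6  126.7] jaw az -2.83 xdir [ 0.029 -0.043 -0.999] F [-0.3 -0.7  0.4] w 32.1 q [-0.61  0.24  1.81 -0.02  1.04 -0.55]
```

```bash
python3 -m pendant '[0.3,7,0,0,-0.27,0.6,14,0,0,-0.27,1,20,0,0,-0.27,1.2,25,0,0,-0.27,1.3,28,0,0,-0.27,1.3,28,0,0,-0.27]' ;  python3 -m pendant '[0,3,0,0,-0.27,0.2,5,0,0,-0.27,0.2,5,0,0,-0.27]'; python3 -c "
from h import *
st()
snap('top','t11.png');snap('scene','s11.png')"
```

```text
clock: 34.8
position: [0.5053, -0.1861, 0.1271]
orientation: [-0.509, -0.469, 0.515, -0.506]
wrist_force: [-0.4, 0.1, 0.4]
grip_width: 0.0321
clock: 35.1
position: [0.5056, -0.1813, 0.1272]
orientation: [-0.509, -0.469, 0.515, -0.506]
wrist_force: [0.3, -1.6, 0.4]
grip_width: 0.032
t 35.1 pos [ 505.6 -181.3  127.2] jaw az -2.79 xdir [ 0.03  -0.044 -0.999] F [ 0.3 -1.6  0.4] w 32.0 q [-0.55  0.22  1.84 -0.02  1.03 -0.49]
```

```bash
python3 -m pendant '[0,1.5,0,0,-0.27,0,3,0,0,-0.27,0,3,0,0,-0.27]'; python3 -m pendant '[0,1.5,0,0,-0.27,0,3,0,0,-0.27,0,3,0,0,-0.27]'
```

```text
clock: 35.5
position: [0.506, -0.1799, 0.1274]
orientation: [-0.509, -0.468, 0.515, -0.507]
wrist_force: [1.5, -8.2, -2.4]
grip_width: 0.0325
clock: 35.8
position: [0.506, -0.1798, 0.1275]
orientation: [-0.508, -0.466, 0.517, -0.508]
wrist_force: [-0.3, -15.4, -5.8]
grip_width: 0.0322
```

```bash
python3 -m pendant '[0,-8,0,0,-0.27,0,-14,10,0,-0.27,0,-14,50,0,-0.2,0,-14,100,0,-0.2,-40,-10,120,0,-0.2,-80,0,120,1.3,-0.2,-120,20,120,2.7,-0.2,-150,40,120,4.1,-0.2]' ; python3 - <<'E'
from h import *
st();snap('scene','s12.png',(300,180,400,280),6);snap('top','t12.png')
print(atz('scene',[[310,320.5]],.086),atz('scene',[[310,336.5]],.05))
a=cv2.imread('pics/t12.png')[228:278,325:385];b=cv2.imread('pics/s12.png')
c=np.zeros((600,800,3),np.uint8);c[:500,:500]=b[50:550,50:550];c[:250,500:]=cv2.resize(a,(300,250),interpolation=cv2.INTER_CUBIC);cv2.imwrite('pics/j12.png',c)
E
```

```text
clock: 36.6
position: [0.3543, -0.1388, 0.2478]
orientation: [0.395, 0.565, -0.395, 0.607]
wrist_force: [0.7, -0.1, 0.9]
grip_width: 0.0352
t 36.6 pos [ 354.3 -138.8  247.8] jaw az 22.1 xdir [ 0.051 -0.033 -0.998] F [ 0.7 -0.1  0.9] w 35.2 q [-0.69 -0.34  2.1   0.01  1.32 -1.08]
[[0.43750801 0.06147624 0.086     ]] [[0.43697528 0.06256785 0.05      ]]
```

View pics/j12.png

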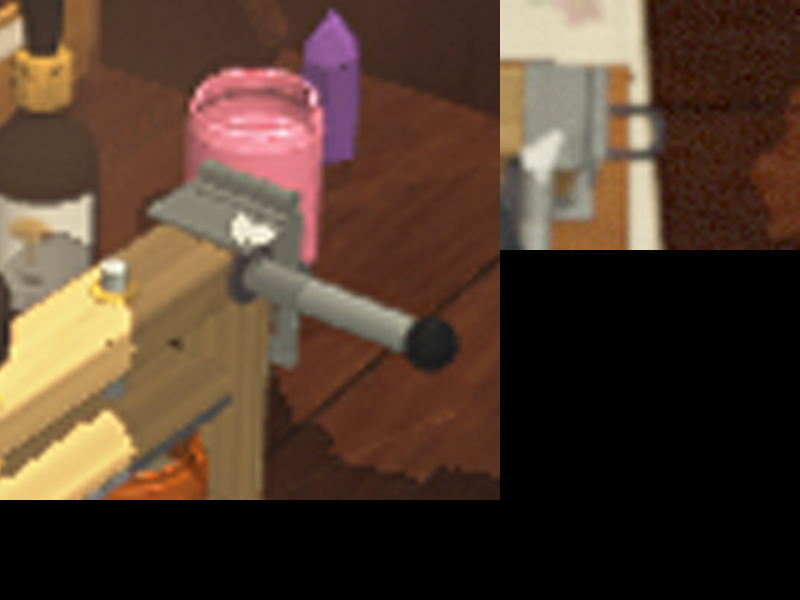

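```bash
python3 - <<'E'
from h import *
a=cv2.imread('pics/t12.png');g=cv2.cvtColor(a,cv2.COLOR_BGR2GRAY)
print(g[244:264,348],g[244:264,351]);print(g[254,340:366])
print(atz("top",[[356.5,254]],.118))
for y in(-.1755,): p=np.r_[np.array([.5135,-.0097])+np.array([.0463,.9989])*y,.1205]; print(p,proj("top",p))
E
python3 -m pendant '[15,35,0,1.4,0,30,70,0,2.8,0,45,105,0,4.2,0,60,140,0,5.6,0,72,175,0,7,0,84,199,0,8.4,0,84,199,0,9.8,0,84,199,0,10.9,0]' >/dev/null;python3 -m pendant '[0,0,0,0,0,0,0,0,0,0]' >/dev/null;python3 -c "
from h import *
st()"
```

```text
[122 123 127 124 112  93  83  96 113 116 115 123 118 110  90  84 101 117
 117 118] [169 195 198 194 165  98  92 159 192 195 196 194 190 163 102  92 153 192
 195 194]
[142 132 117 126 146 147 129 114 115 117 141 196 213 211 183 128  86  64
  41  41  45  42  44  45  49  36]
[[ 0.50578262 -0.19589679  0.118     ]]
[ 0.50537435 -0.18500695  0.1205    ] [[351.40049891 254.08664309]]
t 37.7 pos [438.9  62.8 248.5] jaw az 87.58 xdir [ 0.051  0.034 -0.998] F [ 0.5 -0.4 -0.5] w 44.0 q [-0.16 -0.16  1.96  0.04  1.3  -1.69]
```

```bash
python3 -m pendant '[-1,-3,-40,0,0,-1,-3,-80,0,0,-1,-3,-115,0,0,-1,-3,-140,0,0,-1,-3,-158,0,0,-1,-3,-168,0,0,-1,-3,-172,0,0,-1,-3,-172,0,0]'; python3 -m pendant '[0,0,0,0,-1,0,0,0,0,-1,0,0,0,0,-1,0,0,0,0,-1,0,0,0,0,-1,0,0,0,0,-1]'; python3 -c "
from h import *
st();snap('scene','s13.png',(240,240,380,360),5)"
```

```text
clock: 38.5
position: [0.4382, 0.0597, 0.0767]
orientation: [0.028, 0.689, -0.003, 0.724]
wrist_force: [-0.5, -0.2, 0.2]
grip_width: 0.044
clock: 39.1
position: [0.4386, 0.0595, 0.0772]
orientation: [0.028, 0.688, -0.004, 0.725]
wrist_force: [-0.9, -1.2, 5.1]
grip_width: 0.0147
t 39.1 pos [438.6  59.5  77.2] jaw az 87.51 xdir [ 0.052  0.033 -0.998] F [-0.9 -1.2  5.1] w 14.7 q [-0.16  0.11  2.1   0.05  0.89 -1.72]
```

```bash
python3 -m pendant '[0,0,10,0,-1,0,0,25,0,-1,0,0,45,0,-1,0,0,80,0,-1,0,0,120,0,-1,0,0,160,0,-1,0,0,185,0,-1,0,0,185,0,-1]'; python3 -m pendant '[8,-30,0,-1.4,-1,16,-60,0,-2.8,-1,24,-90,0,-4.2,-1,32,-120,0,-5.6,-1,40,-150,0,-7,-1,48,-180,0,-8.4,-1,56,-210,0,-9.8,-1,64,-235,0,-11.2,-1]'>/dev/null; python3 -m pendant '[2,-9,0,-1.3,-1,2,-9,0,-2.6,-1,2,-9,0,-3.8,-1,2,-9,0,-3.8,-1]'; python3 -c "
from h import *
st();snap('scene','s13.png');snap('top','t13.png')"
```

```text
clock: 39.95
position: [0.4406, 0.0594, 0.2666]
orientation: [0.027, 0.686, -0.004, 0.727]
wrist_force: [0.5, 0.0, -0.9]
grip_width: 0.0144
clock: 41.15
position: [0.5052, -0.1852, 0.2633]
orientation: [-0.506, -0.465, 0.519, -0.508]
wrist_force: [0.1, -0.1, 0.1]
grip_width: 0.015
t 41.15 pos [ 505.2 -185.2  263.3] jaw az -2.92 xdir [ 0.028 -0.056 -0.998] F [ 0.1 -0.1  0.1] w 15.0 q [-0.55  0.06  1.72 -0.03  1.31 -0.49]
```

```bash
python3 -m pendant '[0,0,-30,0,-1,0,0,-55,0,-1,0,0,-68,0,-1,0,0,-73,0,-1,0,0,-73,0,-1]'; python3 - <<'E'
from h import *
s=st();snap('scene','s14.png')
b=cv2.imread('pics/s14.png')
p=s["position"].copy(); q=[np.r_[p[:2],p[2]-.002-.059],np.r_[p[:2],p[2]-.027],[.5054,-.185,.1205],[.5054,-.1955,.118]]
P=proj("scene",q);print(P.round(1))
c=cv2.resize(b[180:280,310:430],None,fx=6,fy=6,interpolation=cv2.INTER_CUBIC)
for k,(u,v) in enumerate(P): cv2.circle(c,(int((u+.5-310)*6),int((v+.5-180)*6)),3,[(0,255,0),(0,255,255),(255,0,0),(255,0,255)][k],-1)
cv2.imwrite('pics/j14.png',c)
E
```

```text
clock: 41.75
position: [0.5054, -0.1852, 0.1906]
orientation: [-0.505, -0.467, 0.518, -0.509]
wrist_force: [-0.4, -0.7, -0.1]
grip_width: 0.0147
t 41.75 pos [ 505.4 -185.2  190.6] jaw az -2.6 xdir [ 0.028 -0.056 -0.998] F [-0.4 -0.7 -0.1] w 14.7 q [-0.55  0.14  1.79 -0.04  1.16 -0.49]
[[354.5 229.3]
 [355.1 215.1]
 [354.2 233.1]
 [356.9 232. ]]
```

View pics/j14.png

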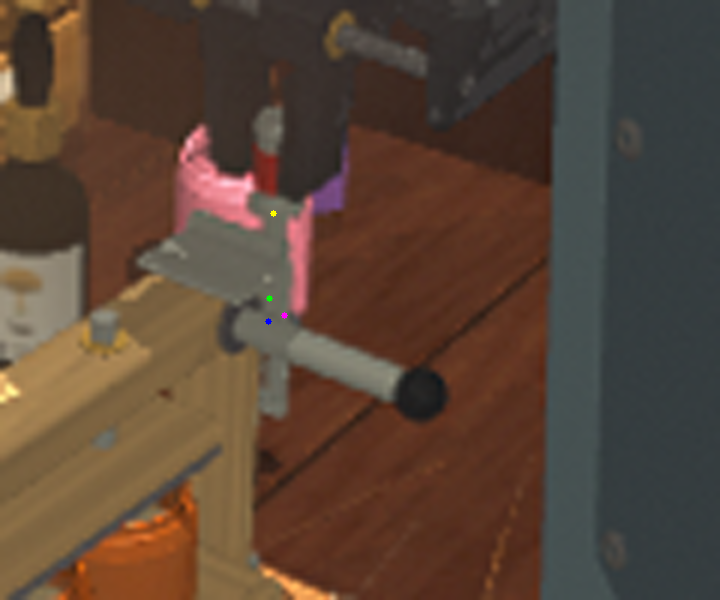

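```bash
python3 -m pendant '[0,0,-4,0,-1,0,0,-8,0,-1,0,0,-12,0,-1,0,0,-16,0,-1,0,0,-20,0,-1]'; python3 -m pendant '[0,0,-5,0,-1,0,0,-10,0,-1,0,0,-15,0,-1,0,0,-20,0,-1,0,0,-20,0,-1]'
```

```text
clock: 42.3
position: [0.5058, -0.1854, 0.1711]
orientation: [-0.505, -0.466, 0.518, -0.51]
wrist_force: [-0.6, -0.3, -0.0]
grip_width: 0.0144
clock: 42.8
position: [0.5053, -0.1851, 0.1502]
orientation: [-0.505, -0.467, 0.518, -0.509]
wrist_force: [0.9, 0.2, -0.1]
grip_width: 0.0142
```

```bash
python3 -m pendant '[0,0,-1.5,0,-1,0,0,-3,0,-1,0,0,-3,0,-1]'; python3 -m pendant '[0,0,-1,0,-1,0,0,-2,0,-1,0,0,-2,0,-1]'
```

```text
clock: 43.1
position: [0.5055, -0.1852, 0.1477]
orientation: [-0.505, -0.467, 0.518, -0.509]
wrist_force: [-1.4, 0.8, 1.6]
grip_width: 0.0146
clock: 43.4
position: [0.5057, -0.1853, 0.1474]
orientation: [-0.505, -0.467, 0.518, -0.51]
wrist_force: [-6.2, 3.3, 14.0]
grip_width: 0.0146
```

```bash
python3 -m pendant '[0,0,0,0,-0.3,0,0,0,0,-0.2,0,0,0,0,-0.2,0,0,15,0,-0.2,0,0,40,0,-0.2,0,0,80,0,-0.2,0,0,120,0,-0.2,0,0,120,0,-0.2]'; python3 - <<'E'
from h import *
s=st();print(s["moment"])
t=cv2.imread('pics/t10.png');hs=cv2.cvtColor(t,cv2.COLOR_BGR2GRAY)
print(atz("top",[[265,246.5]],.197))
E
python3 -m pendant '[0,25,0,1.4,0.4,0,50,0,2.8,0.4,0,75,0,4.2,0.4,0,100,0,5.6,0.4,0,125,0,7,0.4,0,150,0,8.4,0.4,4,165,0,9.8,0.4,8,175,0,11.2,0.4]' >/dev/null;python3 -m pendant '[0,0,0,1.4,0.4,0,0,0,2.8,0.4,0,0,0,4.2,0.4,0,0,0,5.6,0.4,0,0,0,7,0.4,0,0,0,8.4,0.4,0,0,0,9.8,0.4,0,0,0,11.2,0.4]' >/dev/null;python3 -m pendant '[0,0,0,1.4,0.4,0,0,0,2.8,0.4,0,0,0,2.8,0.4]'; python3 - <<'E'
from h import *
s=st();print(s["moment"]);snap('scene','s15.png');snap('top','t15.png')
E
```

```text
clock: 44.2
position: [0.5084, -0.1869, 0.2736]
orientation: [-0.505, -0.463, 0.517, -0.513]
wrist_force: [0.2, 0.3, -0.3]
grip_width: 0.0352
t 44.2 pos [ 508.4 -186.9  273.6] jaw az -2.57 xdir [ 0.038 -0.063 -0.997] F [ 0.2  0.3 -0.3] w 35.2 q [-0.55  0.05  1.71 -0.03  1.32 -0.5 ]
[-0.03964766 -0.0837334  -0.00694426]
[[ 0.51067305 -0.01126836  0.197     ]]
clock: 46.1
position: [0.5154, -0.0105, 0.2701]
orientation: [-0.326, 0.604, 0.373, 0.624]
wrist_force: [0.0, 0.3, -0.1]
grip_width: 0.0615
t 46.1 pos [515.4 -10.5 270.1] jaw az 149.43 xdir [-0.008  0.072 -0.997] F [ 0.   0.3 -0.1] w 61.5 q [-0.29  0.04  1.73  0.07  1.4  -2.91]
[ 0.12805072 -0.0739426  -0.0440596 ]
```

```bash
python3 -m pendant '[-2.5,0,-30,0,0.4,-2.5,0,-55,0,0.4,-2.5,0,-72,0,0.4,-2.5,0,-82,0,0.4,-2.5,0,-85,0,0.4,-2.5,0,-85,0,0.4]'; python3 -m pendant '[0,0,0,0,-1,0,0,0,0,-1,0,0,0,0,-1,0,0,0,0,-1,0,0,0,0,-1]';python3 - <<'E'
from h import *
s=st();print(s["moment"]);snap('scene','s16.png')
b=cv2.imread('pics/s16.png');c=cv2.resize(b[180:400,190:450],None,fx=3,fy=2.7,interpolation=cv2.INTER_CUBIC)
cv2.imwrite('pics/j16.png',c[:594,:780])
E
```

```text
clock: 46.8
position: [0.513, -0.0105, 0.1855]
orientation: [-0.324, 0.605, 0.371, 0.626]
wrist_force: [-0.1, -0.6, -0.6]
grip_width: 0.0617
clock: 47.3
position: [0.5141, -0.011, 0.1865]
orientation: [-0.325, 0.604, 0.371, 0.626]
wrist_force: [3.8, -2.0, 1.5]
grip_width: 0.0414
t 47.3 pos [514.1 -11.  186.5] jaw az 149.05 xdir [-0.004  0.071 -0.997] F [ 3.8 -2.   1.5] w 41.4 q [-0.29  0.12  1.82  0.07  1.23 -2.92]
[-0.20119274 -0.74303468 -0.07316942]
```

View pics/j16.png

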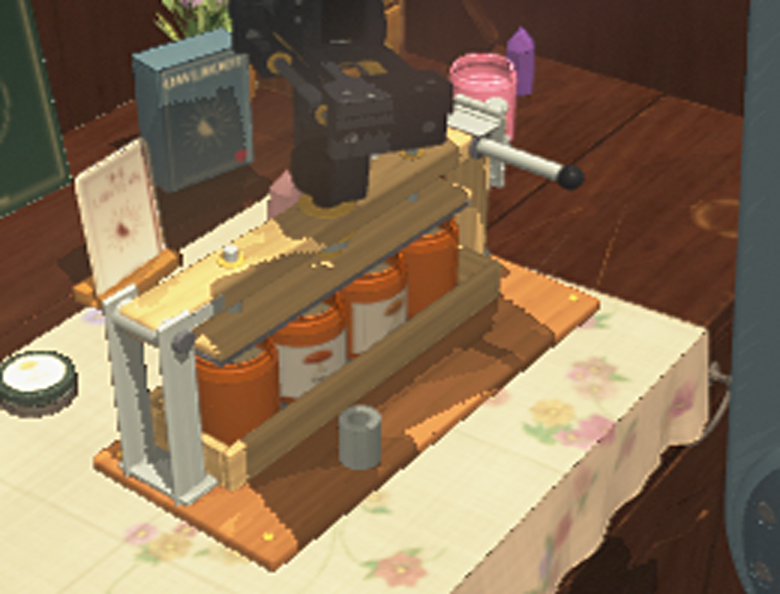

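```bash
cat >> h.py <<'E'
def prof(fn=None,y0=.03,y1=.115,ref="pics/prof0.npy"):
    g=cv2.cvtColor(imaging.snapshot("scene"),cv2.COLOR_RGB2GRAY).astype(np.float32)
    c=np.array([.5135,-.0097]);U=np.array([.0463,.9989]);X=np.array([.9989,-.0463])
    zs=np.arange(.075,.135,.0005); ys=np.linspace(y0,y1,60)
    P=np.array([np.r_[c+U*y-.024*X,z] for z in zs for y in ys])
    m=proj("scene",P).astype(np.float32).reshape(len(zs),len(ys),2)
    I=cv2.remap(g,m[...,0],m[...,1],cv2.INTER_CUBIC); I2=np.median(I,1)
    return zs,I2
E
python3 - <<'E'
from h import *
z,p=prof();np.save("pics/prof0.npy",p)
for a,b in list(zip(z,p))[::2]: print(round(a*1000,1),round(float(b)),end=" | ")
E
```

```text
75.0 89 | 76.0 89 | 77.0 89 | 78.0 90 | 79.0 91 | 80.0 94 | 81.0 96 | 82.0 97 | 83.0 97 | 84.0 98 | 85.0 98 | 86.0 99 | 87.0 100 | 88.0 101 | 89.0 102 | 90.0 101 | 91.0 98 | 92.0 94 | 93.0 92 | 94.0 98 | 95.0 101 | 96.0 102 | 97.0 100 | 98.0 101 | 99.0 102 | 100.0 107 | 101.0 108 | 102.0 105 | 103.0 103 | 104.0 97 | 105.0 92 | 106.0 87 | 107.0 78 | 108.0 74 | 109.0 75 | 110.0 83 | 111.0 94 | 112.0 104 | 113.0 108 | 114.0 108 | 115.0 107 | 116.0 108 | 117.0 109 | 118.0 110 | 119.0 110 | 120.0 109 | 121.0 108 | 122.0 107 | 123.0 108 | 124.0 109 | 125.0 109 | 126.0 108 | 127.0 107 | 128.0 106 | 129.0 105 | 130.0 104 | 131.0 104 | 132.0 104 | 133.0 105 | 134.0 107 | 135.0 109 |
```

```bash
cat >> h.py <<'E'
def padz():
    z,p=prof(); sm=cv2.GaussianBlur(p.reshape(-1,1),(1,5),0).ravel(); d=np.gradient(sm)
    # felt/wood boundary: strongest rise; sub-sample by centroid
    k=int(np.argmax(d)); w=np.clip(d[k-4:k+5],0,None); e=(w*z[k-4:k+5]).sum()/w.sum()
    kk=int(np.argmin(sm)); s=st(); print("felt top edge z mm",(e*1000).round(2),"dark min",(z[kk]*1000).round(1),"Mz",s["moment"].round(2))
E
python3 -c "
from h import *
padz()"
python3 -m pendant '[0,0,0,-1.4,-1,0,0,0,-2.8,-1,0,0,0,-4.2,-1,0,0,0,-5.6,-1,0,0,0,-7,-1,0,0,0,-8.4,-1,0,0,0,-9.8,-1,0,0,0,-9.8,-1]' >/dev/null;python3 -c "
from h import *
padz()"
```

```text
t 47.45 pos [514.1 -11.  186.5] jaw az 149.05 xdir [-0.004  0.071 -0.997] F [ 4.8 -3.   2.8] w 41.4 q [-0.29  0.12  1.82  0.07  1.23 -2.92]
felt top edge z mm 110.79 dark min 108.0 Mz [-0.3  -0.93 -0.07]
t 48.3 pos [512.7  -8.9 186.4] jaw az 90.24 xdir [ 0.056  0.044 -0.997] F [-3.1  7.1  6.2] w 41.2 q [-0.28  0.08  1.87  0.06  1.16 -1.88]
felt top edge z mm 126.82 dark min 105.5 Mz [0.98 0.23 0.07]
```

```bash
python3 - <<'E'
s=open('h.py').read()
s=s.replace('k=int(np.argmax(d)); w','kk=int(np.argmin(np.where(z<.112,sm,999))); k=kk+int(np.argmax(d[kk:kk+10])); w').replace('    kk=int(np.argmin(sm)); s=st()','    s=st()')
open('h.py','w').write(s)
E
python3 -c "
from h import *
padz()"
python3 -m pendant '[0,0,0,-1.4,-1,0,0,0,-2.8,-1,0,0,0,-4.2,-1,0,0,0,-5.6,-1,0,0,0,-7,-1,0,0,0,-8.4,-1,0,0,0,-9.8,-1,0,0,0,-9.8,-1]' >/dev/null;python3 -c "
from h import *
padz()"
python3 -m pendant '[0,0,0,-1.4,-1,0,0,0,-2.8,-1,0,0,0,-4.2,-1,0,0,0,-5.6,-1,0,0,0,-7,-1,0,0,0,-8.4,-1,0,0,0,-9.8,-1,0,0,0,-9.8,-1]' >/dev/null;python3 -c "
from h import *
padz()"
```

```text
t 48.35 pos [512.7  -8.9 186.4] jaw az 90.28 xdir [ 0.056  0.044 -0.997] F [-3.4  6.5  7.1] w 41.4 q [-0.28  0.08  1.87  0.06  1.16 -1.88]
felt top edge z mm 108.07 dark min 105.5 Mz [0.99 0.3  0.07]
t 49.2 pos [513.6  -6.5 186.5] jaw az 31.45 xdir [ 0.069 -0.021 -0.997] F [ 8.8  9.3 -2.4] w 41.3 q [-0.24  0.07  1.87 -0.    1.13 -0.79]
felt top edge z mm 105.46 dark min 103.0 Mz [ 1.3  -1.22  0.07]
t 50.05 pos [516.1  -6.  186.6] jaw az -27.41 xdir [ 0.024 -0.069 -0.997] F [16.2  0.7 -8. ] w 41.5 q [-0.21  0.11  1.83 -0.07  1.16  0.3 ]
felt top edge z mm 102.91 dark min 100.5 Mz [ 0.48 -2.13  0.12]
```

```bash
python3 -m pendant '[-2,0,0,-1.4,-1,-2,0,0,-2.8,-1,-2,0,0,-4.2,-1,-2,0,0,-5.6,-1,-2,0,0,-7,-1,-2,0,0,-8.4,-1,-2,0,0,-9.8,-1,-2,0,0,-9.8,-1]' >/dev/null;python3 -c "
from h import *
padz()"
python3 -m pendant '[-1,-1,0,-1.4,-1,-1,-1,0,-2.8,-1,-1,-1,0,-4.2,-1,-1,-1,0,-5.6,-1,-1,-1,0,-7,-1,-1,-1,0,-8.4,-1,-1,-1,0,-8.4,-1]' >/dev/null;python3 -c "
from h import *
padz()"
```

```text
t 50.9 pos [517.7  -7.8 186.7] jaw az -86.34 xdir [-0.038 -0.058 -0.998] F [ 18.7  -9.1 -12.3] w 41.6 q [-0.21  0.15  1.78 -0.07  1.23  1.33]
felt top edge z mm 101.7 dark min 99.5 Mz [-0.57 -3.03  0.19]
t 51.65 pos [517.5 -10.1 186.6] jaw az -136.86 xdir [-0.067 -0.009 -0.998] F [ 4.3 -7.  -2.9] w 41.3 q [-0.23  0.17  1.76 -0.03  1.27  2.16]
felt top edge z mm 101.71 dark min 99.5 Mz [-0.49 -1.38  0.04]
```

```bash
cat >> h.py <<'E'
def strip(img,x,z0,z1,y0,y1):
    g=cv2.cvtColor(img,cv2.COLOR_BGR2GRAY).astype(np.float32)
    c=np.array([.5135,-.0097]);U=np.array([.0463,.9989]);X=np.array([.9989,-.0463])
    zs=np.arange(z0,z1,.0005); ys=np.linspace(y0,y1,40)
    P=np.array([np.r_[c+U*y+x*X,z] for z in zs for y in ys])
    m=proj("scene",P).astype(np.float32).reshape(len(zs),len(ys),2)
    return zs,np.median(cv2.remap(g,m[...,0],m[...,1],cv2.INTER_CUBIC),1)
def shift(a,b,x,z0,z1,y0,y1):
    z,p=strip(a,x,z0,z1,y0,y1);_,q=strip(b,x,z0,z1,y0,y1)
    t=p[16:-16][None].astype(np.float32)
    r=cv2.matchTemplate(q[None].astype(np.float32),t,cv2.TM_CCOEFF_NORMED).ravel();k=int(r.argmax());o=k-16
    if 0<k<len(r)-1: o+=.5*(r[k-1]-r[k+1])/(r[k-1]-2*r[k]+r[k+1])
    return round(o*.5,2),round(float(r.max()),2)
def rep(b,ref="pics/s16.png"):
    a=cv2.imread(ref)
    for n,(x,z0,z1) in dict(bar=(-.017,.117,.172)).items():
        print(n,[shift(a,b,x,z0,z1,y,y+.03) for y in(.09,.05,.02,-.03,-.07,-.11)])
    for y in(.09,.06,.03,0,-.03,-.06,-.09,-.12):
        o=[]
        for im in(a,b):
            z,p=strip(im,-.024,.085,.113,y,y+.025);o.append((round(z[p.argmin()]*1000,1),round(float(p.min()))))
        print("felt y",y,o)
E
python3 - <<'E'
from h import *
snap('scene','s17.png');rep(cv2.imread('pics/s17.png'));rep(cv2.imread('pics/s12.png') if 0 else cv2.imread('pics/raw_s12.png'))
E
python3 -m pendant '[0,0,0,0,0.3,0,0,0,0,0.3,0,0,0,0,0.3,0,0,0,0,0.3]';python3 - <<'E'
from h import *
snap('scene','s18.png');print("released");rep(cv2.imread('pics/s18.png'));padz()
E
```

```text
bar [(8.0, 0.92), (np.float32(3.91), 0.98), (8.0, 0.39), (np.float32(0.11), 0.82), (np.float32(0.64), 0.91), (np.float32(2.13), 0.93)]
felt y 0.09 [(np.float64(108.5), 72), (np.float64(99.5), 72)]
felt y 0.06 [(np.float64(108.0), 74), (np.float64(99.5), 73)]
felt y 0.03 [(np.float64(108.0), 73), (np.float64(99.5), 73)]
felt y 0 [(np.float64(108.0), 72), (np.float64(99.0), 72)]
felt y -0.03 [(np.float64(108.0), 73), (np.float64(99.0), 74)]
felt y -0.06 [(np.float64(108.0), 74), (np.float64(99.0), 74)]
felt y -0.09 [(np.float64(107.5), 73), (np.float64(99.0), 74)]
felt y -0.12 [(np.float64(108.5), 72), (np.float64(99.5), 73)]
bar [(np.float32(-1.31), 0.65), (np.float32(0.13), 0.65), (np.float32(-3.62), 0.24), (np.float32(-1.25), 0.64), (np.float32(-1.02), 0.68), (np.float32(-0.09), 1.0)]
felt y 0.09 [(np.float64(108.5), 72), (np.float64(85.0), 98)]
felt y 0.06 [(np.float64(108.0), 74), (np.float64(96.0), 86)]
felt y 0.03 [(np.float64(108.0), 73), (np.float64(85.0), 97)]
felt y 0 [(np.float64(108.0), 72), (np.float64(97.0), 84)]
felt y -0.03 [(np.float64(108.0), 73), (np.float64(87.0), 
[... 479 characters left out ...]

felt y 0.09 [(np.float64(108.5), 72), (np.float64(99.5), 72)]
felt y 0.06 [(np.float64(108.0), 74), (np.float64(99.5), 74)]
felt y 0.03 [(np.float64(108.0), 73), (np.float64(99.5), 73)]
felt y 0 [(np.float64(108.0), 72), (np.float64(99.0), 72)]
felt y -0.03 [(np.float64(108.0), 73), (np.float64(99.5), 74)]
felt y -0.06 [(np.float64(108.0), 74), (np.float64(99.0), 74)]
felt y -0.09 [(np.float64(107.5), 73), (np.float64(99.5), 74)]
felt y -0.12 [(np.float64(108.5), 72), (np.float64(99.5), 73)]
t 52.2 pos [517.2  -9.8 186.5] jaw az -136.79 xdir [-0.068 -0.009 -0.998] F [ 0.3 -0.   0.5] w 57.7 q [-0.23  0.17  1.76 -0.03  1.27  2.16]
felt top edge z mm 101.84 dark min 99.5 Mz [ 0.07 -0.03  0.02]
```

```bash
python3 -m pendant '[0,0,30,0,0.3,0,0,60,0,0.3,0,0,90,0,0.3,-45,-20,100,0,0.3,-90,-45,110,0,0.3,-135,-70,112,0,0.3,-180,-90,112,0,0.3,-230,-97,112,0,0.3]' >/dev/null;python3 - <<'E'
from h import *
st();snap('top','t19.png');snap('scene','s19.png')
for f in('t10','t19'):
    a=cv2.imread(f'pics/{f}.png');g=cv2.cvtColor(a,cv2.COLOR_BGR2GRAY)[234:259,252:279].astype(int)
    ys,xs=np.nonzero((g>150)&(np.hypot(*(np.mgrid[234:259,252:279]-np.array([246.5,265])[:,None,None]))<8))
    print(f,"mark px",xs.mean()+252,ys.mean()+234,len(xs)); yy,xx=np.nonzero(g<60);print("dark c",xx.mean()+252,yy.mean()+234)
    for r in g[2:24]: print(' '.join(f'{v:3d}' for v in r))
print(shift(cv2.imread('pics/s10.png'),cv2.imread('pics/s19.png'),-.017,.117,.172,-.11,-.08))
rep(cv2.imread('pics/s19.png'),'pics/s10.png')
E
```

```text
t 53.0 pos [ 289.5 -106.9  298.6] jaw az -136.78 xdir [-0.067 -0.01  -0.998] F [-0.2 -1.5  1.2] w 57.3 q [-0.69 -0.49  2.1  -0.05  1.58  1.7 ]
t10 mark px 267.77272727272725 246.27272727272728 22
dark c 264.0085836909871 245.67811158798284
214 217 216 217 215 216 217 212 167 110  94  99 101  99 121 151 150 170 199 212 218 218 216 218 218 216 216
183 186 186 186 189 186 187 182 133  66  39  36  30  41  53  80  69 103 166 203 217 214 213 213 215 212 211
107 110 110 115 115 110 107  96  78  51  41  44  43  47  44  44  33  44 106 165 186 189 186 187 186 189 188
 90  91  89  78  63  48  40  42  45  46  42  53  50  49  51  52  45  49  47  82 111 130 139 140 139 145 141
126 125 117  84  59  45  45  44  42  42  48  48  52  47  56  48  47  44  50  34  61 103 136 139 142 144 139
171 165 143  99  57  46  50  45  47  48  51  53  54  43  45  52  54  55  47  36  44  91 126 143 143 140 138
200 201 172 113  57  41  55  43  55  48  47  43  40  50  41  40  51  47  49  51  29  49  82 116 118 109 108
210 206 179 114  55  44  46  52  49  54  52  48  61  85  79  58  41  49  49  56  44  30  59 109 110 104 
[... 3934 characters left out ...]
3 178 177 179 178 182 180 182
(np.float32(-0.25), 0.98)
bar [(np.float32(-3.63), 0.91), (np.float32(-2.99), 0.92), (np.float32(-2.0), 0.93), (np.float32(-2.95), 0.94), (-8.0, 0.55), (np.float32(-0.25), 0.98)]
felt y 0.09 [(np.float64(85.5), 98), (np.float64(92.5), 91)]
felt y 0.06 [(np.float64(96.0), 85), (np.float64(93.5), 87)]
felt y 0.03 [(np.float64(85.0), 98), (np.float64(93.0), 96)]
felt y 0 [(np.float64(97.0), 83), (np.float64(90.0), 84)]
felt y -0.03 [(np.float64(86.5), 98), (np.float64(93.0), 110)]
felt y -0.06 [(np.float64(85.0), 86), (np.float64(99.0), 84)]
felt y -0.09 [(np.float64(108.0), 74), (np.float64(99.0), 74)]
felt y -0.12 [(np.float64(109.0), 78), (np.float64(99.5), 73)]
```

```bash
python3 - <<'E'
from h import *
im=cv2.imread('pics/s8.png')
c=np.array([.5135,-.0097]);U=np.array([.0463,.9989])
# model fit: rim circle projected; maximise edge contrast over (y,x,z,r)
from scipy.optimize import minimize
g=cv2.GaussianBlur(im.astype(np.float32)[:,:,2]-im.astype(np.float32)[:,:,0],(0,0),.7)
th=np.linspace(0,2*np.pi,72,endpoint=False)
for n,p0 in dict(p93=(.519,.083),p31=(.516,.0205),m31=(.5134,-.0415),m93=(.512,-.102)).items():
    best=None
    for z in np.arange(.086,.104,.001):
        for dx in np.arange(-.006,.0061,.002):
            for dy in np.arange(-.006,.0061,.002):
                def ring(r):
                    P=np.c_[p0[0]+dx+r*np.cos(th),p0[1]+dy+r*np.sin(th),np.full(72,z)]
                    m=proj("scene",P).astype(np.float32); return cv2.remap(g,m[None,:,0],m[None,:,1],cv2.INTER_LINEAR)[0]
                d=ring(.0265)-ring(.0305); s=np.clip(d,-20,60).mean()
                if best is None or s>best[0]: best=(s,z,dx,dy)
    print(n,np.round(best,4))
E
```

```text
p93 [ 2.14085e+01  9.70000e-02 -6.00000e-03  6.00000e-03]Traceback (most recent call last):
  File "<stdin>", line 16, in <module>
  File "<stdin>", line 15, in ring
  File "h.py", line 7, in proj
    m,K,t,Rm=cam(n); c=(np.atleast_2d(p)-t)@Rm; c=c*[1,-1,-1]
             ~~~^^^
  File "h.py", line 5, in cam
    m=imaging.camera_model(n); return m,np.array(m["mtx"]),np.array(m["xyz"]),R.from_quat(m["orientation"]).as_matrix()
ValueError: time passes only in moves, steps and waits
```

```bash
cat >> h.py <<'E'
from numpy import array
_M={"scene":{'mtx': array([[522.56436311,0,326.64443069],[0,522.56436311,241.37736538],[0,0,1.]]),'xyz': array([0.0144762 , 0.62140024, 0.68522311]),'orientation': array([-0.14252777,  0.46431493,  0.83239855, -0.26685228])},
"top":{'mtx': array([[543.80985142,0,320.77956184],[0,543.80985142,240.03695878],[0,0,1.]]),'xyz': array([ 0.3117307 , -0.12581153,  1.24962064]),'orientation': array([-0.07153025,  0.06732365,  0.71019055, -0.6971229 ])}}
def cam(n):
    m=_M[n]; return m,m["mtx"],m["xyz"],R.from_quat(m["orientation"]).as_matrix()
E
timeout 500 python3 - <<'E'
from h import *
G={}
for n,f in(("scene","s8"),("top","t8")):
    im=cv2.imread(f'pics/{f}.png').astype(np.float32); G[n]=cv2.GaussianBlur(im[:,:,2]-im[:,:,0],(0,0),.7)
th=np.linspace(0,2*np.pi,60,endpoint=False)
def sc(n,x,y,z):
    o=[]
    for r in(.0265,.0305):
        m=proj(n,np.c_[x+r*np.cos(th),y+r*np.sin(th),np.full(60,z)]).astype(np.float32); o.append(cv2.remap(G[n],m[None,:,0],m[None,:,1],cv2.INTER_LINEAR)[0])
    return np.clip(o[0]-o[1],-20,60).mean()
for n,p0 in dict(p93=(.519,.083),p31=(.516,.0205),m31=(.5134,-.0415),m93=(.512,-.102)).items():
    L=[(sc("scene",p0[0]+dx,p0[1]+dy,z)+sc("top",p0[0]+dx,p0[1]+dy,z),z,dx,dy) for z in np.arange(.086,.105,.0015) for dx in np.arange(-.008,.0081,.002) for dy in np.arange(-.008,.0081,.002)]
    L.sort(reverse=True); print(n,[np.round(l,4).tolist() for l in L[:3]])
print(st()["clock"])
E
```

```text
p93 [[60.0049, 0.0905, -0.002, -0.002], [59.167, 0.089, -0.002, -0.002], [57.6396, 0.089, 0.0, -0.002]]
p31 [[63.372, 0.0905, -0.002, -0.002], [62.3304, 0.089, -0.002, -0.002], [59.9711, 0.089, 0.0, -0.002]]
m31 [[60.1378, 0.0905, -0.002, -0.002], [59.4929, 0.089, -0.002, -0.002], [58.1691, 0.092, -0.002, -0.002]]
m93 [[57.7461, 0.0905, -0.002, -0.002], [57.4516, 0.092, -0.002, -0.002], [55.7813, 0.092, -0.002, 0.0]]
t 53.1 pos [ 287.3 -106.6  298.8] jaw az -137.08 xdir [-0.066 -0.012 -0.998] F [0.2 0.4 1.2] w 57.3 q [-0.7  -0.5   2.1  -0.05  1.58  1.7 ]
53.1
```

```bash
python3 - <<'E'
from h import *
for f in('t10','t19'):
    g=cv2.cvtColor(cv2.imread(f'pics/{f}.png'),cv2.COLOR_BGR2GRAY).astype(float)
    vv,uu=np.mgrid[236:254,258:274]; w=np.clip(g[236:254,258:274]-70,0,None); w[np.hypot(vv-244.8,uu-265.3)>9.5]=0
    P=atz("top",np.c_[uu.ravel(),vv.ravel()],.197)[:,:2]; w=w.ravel()
    c=(P*w[:,None]).sum(0)/w.sum(); C=((P-c)*w[:,None]).T@(P-c)/w.sum(); l,V=np.linalg.eigh(C); d=V[:,1]
    k=np.array([.512,-.0105]); d=d*np.sign(d@(c-k)); print(f,c.round(4),np.sqrt(l).round(4),np.degrees(np.arctan2(d[1],d[0])).round(1),"az of c",np.degrees(np.arctan2(*(c-k)[::-1])).round(1))
im=cv2.imread('pics/s19.png')
for y in(-.12,-.09,-.06,0,.06):
    z,p=strip(im,-.024,.086,.114,y,y+.025); print(y,p[::2].round().astype(int))
E
```

```text
t10 [ 0.514  -0.0165] [0.0047 0.0077] 14.2 az of c -71.3
t19 [ 0.5225 -0.0148] [0.0035 0.005 ] -35.4 az of c -22.0
-0.12 [106 106 106 106 107 107 108 109 109 106  99  88  78  73  75  83  94 103
 107 109 110 112 113 113 112 110 107 105 105]
-0.09 [ 96  98  99 100 101 108 108 102 103  97  88  82  76  74  76  83  94 104
 107 109 110 111 113 113 112 110 107 106 105]
-0.06 [ 87  88  88  87  87  86  87  88  88  89  92  92  87  84  90  99 123 145
 160 168 178 182 165 170 204 214 205 171 152]
0 [ 86  85  85  85  84  85  86  86  91  95 101 107 110 113 115 120 137 153
 162 171 179 190 203 213 218 216 213 210 209]
0.06 [106  93  88  88  89  89  88  87  87  90 100 108 113 116 120 125 139 152
 161 169 176 187 201 213 218 216 213 211 211]
```

```bash
python3 - <<'E'
from h import *
im=cv2.imread('pics/s19.png').astype(int); u,v=proj("scene",[.5055,-.185,.1455])[0]; print("expected",u.round(1),v.round(1))
s=im[200:240,335:380]; ys,xs=np.nonzero((s[:,:,2]>90)&(s[:,:,1]<.35*s[:,:,2])&(s[:,:,0]<.4*s[:,:,2])); print("red px",len(xs),xs.mean()+335 if len(xs) else 0,ys.mean()+200 if len(xs) else 0,ys.min()+200,ys.max()+200)
t=cv2.imread('pics/t19.png').astype(int); u,v=proj("top",[.5055,-.185,.1455])[0]; s=t[235:270,335:370]; ys,xs=np.nonzero((s[:,:,2]>90)&(s[:,:,1]<.35*s[:,:,2])&(s[:,:,0]<.4*s[:,:,2])); print("top exp",u.round(1),v.round(1),"red",len(xs),xs.mean()+335 if len(xs) else 0,ys.mean()+235 if len(xs) else 0, "top end exp",proj("top",[.5055,-.185,.1565])[0].round(1), t[247:258,345:360].sum(2)//3)
o=cv2.imread('pics/raw_top0.png').astype(int)
for n,(u,v) in dict(crystal=(324,201),tin=(219,201),bottle=(385,190)).items(): print(n,np.abs(t-o).max(2)[v-10:v+10,u-10:u+10].mean().round(1))
E
```

```text
expected 354.6 222.7Traceback (most recent call last):
  File "<stdin>", line 3, in <module>
    return umr_minimum(a, axis, None, out, keepdims, initial, where)
ValueError: zero-size array to reduction operation minimum which has no identity
```

```bash
python3 - <<'E'
from h import *
im=cv2.imread('pics/s19.png').astype(int); t=cv2.imread('pics/t19.png').astype(int); t0=cv2.imread('pics/t12.png').astype(int)
for n,a in(("scene",im),("top",t)):
    s=a[205:265,335:375]; q=s[:,:,2]-s[:,:,1:2].max(2)
    ys,xs=np.nonzero(q>70); print(n,len(xs),(xs.mean()+335,ys.mean()+205) if len(xs) else 0)
print("top exp",proj("top",[[.5055,-.185,.1455],[.5055,-.185,.1565]]).round(1).tolist())
d=np.abs(t-t0).max(2)[240:262,342:366]; ys,xs=np.nonzero(d>40); print("top change centre",len(xs),xs.mean()+342,ys.mean()+240)
s=np.abs(im-cv2.imread('pics/raw_s12.png').astype(int)).max(2)[195:235,335:375]; ys,xs=np.nonzero(s>40); print("scene change",len(xs),xs.mean()+335,ys.mean()+195,ys.min()+195,ys.max()+195); print("scene exp grip/top",proj("scene",[[.5055,-.185,.1455],[.5055,-.185,.1565]]).round(1).tolist())
o=cv2.imread('pics/raw_top0.png').astype(int)
for n,(u,v) in dict(crystal=(324,201),tin=(219,201),bottle=(385,190)).items(): print(n,np.abs(t-o).max(2)[v-10:v+10,u-10:u+10].mean().round(1))
E
```

```text
scene 255 (np.float64(351.7372549019608), np.float64(212.25882352941176))
top 0 0
top exp [[352.0, 252.0], [352.2, 251.0]]
top change centre 60 352.8333333333333 252.88333333333333
scene change 126 347.85714285714283 226.24603174603175 216 234
scene exp grip/top [[354.6, 222.7], [354.9, 218.1]]
crystal 9.6
tin 27.4
bottle 15.6
```

```bash
python3 -c "
from h import *
print(workorder.job_done()); st()"
```

```text
the job is handed in; nothing more can be done
None
the job is handed in; nothing more can be done
```

The job is handed in, at about 53 s of the 210 s allowed. All four amber jars are in the trough, the bar is closed, the hasp is over the staple, and the pin is down to its flange. The clamp knob was turned last. The pink look-alike was left alone.

**What the last checks showed**
- **Jars:** after placing, all four rims measured 90.5 mm high (92 mm expected), upright and close to the row's centre line. I did not re-measure them after clamping.
- **Bar:** the tip moved by about 0.3 mm at most between closing and the end, so clamping did not lift it.
- **Hasp:** it stopped hard in the hanging position, and the picture showed the staple through its slot.
- **Pin:** it seated at the expected height with an upward push. The last top view has it about a pixel from the expected spot in the staple.
- **Clamp:** the pad followed the knob for the first three steps, then stopped after dropping about 9.1 mm. By then the gripper had turned the knob 286°, or about 276° by the white mark. That puts the pad 3.2 to 3.6 mm up, just under a quarter turn, inside the allowed 2.2 to 5.8 mm.

**What disagreed**
- **Touch height:** the scene camera put the pad's underside at about 97 mm when it stopped, but the jar tops are at 92 mm. I put this down to a few millimetres of scene-camera bias, because its pin reading also differed from the top camera's by about 5 mm. I did not settle it.
- **Knob angle:** the gripper and the white mark differ by about 10°.
- **Tin, crystal and bottle:** I checked these only by comparing pictures. The patch around the tin changed somewhat, probably from the bar's shadow; the tool never went near it.

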